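# Load the vial carousel in sequence and set it to its start mark

### The arm

A 7-joint arm with a two-finger parallel gripper is mounted at the origin on the work surface. World frame = base frame: x ahead of the robot, y to its left, z up, the work surface at z = 0. Lengths are in m, angles in rad, forces in N, time in s.
With the tool pointing down it reaches from about 0.425 to 0.875 m from the base axis. Payload 9.9 kg.
Tool frame: the origin (TCP) lies between the finger pads; the fingertips stand 8 mm ahead of it and the grasp point (between the pads) lies 11 mm behind it; x points along the fingers, y is the direction in which the jaws open and shut, and the axes are right-handed (so a half turn about x gives the same grasp; the last joint's range is limited). The gripper opens to 85 mm and grips with 20 to 120 N. Pads are 22 mm wide; open, the fingers measure 114 mm over their backs; the gripper's body (76 mm by 85 mm) begins 54 mm behind the grasp point. The pads swing forward as they close: fully open they stand 13 mm farther back than shut.
Start: joints at [1.251, 0.576, 0.025, 1.437, -0.015, 1.129, -0.057], TCP at [0.158, -0.656, 0.239] pointing down, gripper open.
Joint ranges: [-2.76, 2.76], [-0.34, 2.15], [-1.52, 1.57], [0.19, 2.46], [-1.09, 4.23], [0.17, 1.99], [-2.82, 2.82]. Speed limits (rad/s): [2.22, 2.22, 3.01, 3.01, 3.14, 3.14, 3.14].

### API

Orientations are given as [roll, pitch, yaw] about the fixed x, y, z axes, in that order (R = Rz(yaw) Ry(pitch) Rx(roll)).
In Python, from cell import bot, get_image gives the robot as it stands.
- The arm moves only by the tool apply_moves, never from a script. Its argument "motion" is a list of rows, each a list of 3 entries, a list of its own where there are three numbers: the shift along the tool's x, y, z in m, then the turn, a rotation vector about the tool's x, y, z in degrees, then the closure in counts, from 0 (fully open) to 255 (shut). In form: [[[tx, ty, tz], [wx, wy, wz], claw], ...]. A call has 1 to 8 rows; each row shifts and turns the pose as measured when the row begins, along the tool's axes as they then stand; what a row does not reach is not made up. A row lasts 1/12 s, in which the tool goes at most 41.7 mm and 7.16 degrees, less where a joint would pass 70% of its speed; a pose out of reach is approached as far as the arm can. A call with a gripper value outside its range is refused whole. The fingers move at their own pace and stop on an object; "grip_force" is the grip in N (left out, the last holds). Time passes only in rows, so rows that do not move let the fingers close. It gives the time, the measured TCP pose, the force and the opening at its end, in the units of the state.
- bot.observe(): the state, without advancing time (a new reading comes with each control period).
- get_image(name): name is "side" or "top" or "wrist"; returns a dict with "image" (420x560x3 uint8, red, green, blue), "fx", "fy", "cx", "cy" (pixels), "k1" (the pictures are not rectified: a ray, as slopes to the right and down, at radius r is drawn at 1 + k1 r^2 times it, then the intrinsics apply), "rvec" (rotation vector, rad) and "tvec" (3), from world to camera coordinates, as OpenCV has them; the wrist camera has in their place "mount" (4x4, takes a point from camera to tool coordinates, whose origin is the TCP and whose axes are the tool frame's). Camera axes: x right, y down, z forward; pixel columns grow to the right and rows downward; lengths in m; the calibration is good to about 2 mm. A picture is of the moment at which its call begins: read the wrist's pose just before it. There is no depth.
- bot.job_done(): hands the job in, once; it reports no verdict.
The state is a dict: "clock": time; "joints": joint angles; "dq": joint speeds; "tau": joint torques, N m; "position": TCP position; "orientation": TCP orientation; "contact_force": force on the tool from outside, world axes, zero at the start; "moment": the same for the moment, N m; "width": finger opening in m.
Only numpy, scipy, OpenCV 4.12 (cv2) and the standard library are available. Lean on these libraries where they do the work, as an engineer would, in place of code of your own. Each camera call takes 0.05 s, during which the arm holds its last target.

### The job

Load the three white-capped amber vials from the steel tray into the sample carousel one after another: first the tallest into pocket 1 (the one at the small upright fin on the rim), then the middle-sized into pocket 3, then the shortest into pocket 5, counting the pockets clockwise from the fin as seen from above; set each one down upright on its pocket's floor without dropping it, and let go. When all three are in, turn the carousel by its bar knob until the fin stands at the fixed pointer, and let go. Keep the vials upright and leave the other glassware and bottles where they stand.

Things in the scene. Friction and masses are not known exactly. Their poses are not given: they have to be found in the camera images.
- tall_vial (a point): the tallest of the three vials: a straight round amber-glass vial with a white screw cap, standing upright, 28 mm in diameter over glass and cap, 86 mm high over all, about 30 to 65 g. The point is its centre, 43 mm above its underside; z up along the vial. It stands on the steel tray's floor, 4 mm above the bench
- medium_vial (a point): the middle one of the three vials: a straight round amber-glass vial with a white screw cap, standing upright, 28 mm in diameter over glass and cap, 70 mm high over all, about 30 to 65 g. The point is its centre, 35 mm above its underside; z up along the vial. It stands on the steel tray's floor, 4 mm above the bench
- short_vial (a point): the shortest of the three vials: a straight round amber-glass vial with a white screw cap, standing upright, 28 mm in diameter over glass and cap, 56 mm high over all, about 30 to 65 g. The point is its centre, 28 mm above its underside; z up along the vial. It stands on the steel tray's floor, 4 mm above the bench
- pocket1 (a point): pocket 1 of the carousel: the one at the upright fin on the rim. A plain round grey cup, 35 mm inside and 41 mm outside, 14 mm deep; the six cups stand on a circle of 72 mm radius, 72 mm apart. The point is the centre of the cup's floor, 32 mm above the bench; z up. Turns with the rotor
- pocket2 (a point): pocket 2 of the carousel: 1 place clockwise from pocket 1, seen from above. A plain round grey cup, 35 mm inside and 41 mm outside, 14 mm deep; the six cups stand on a circle of 72 mm radius, 72 mm apart. The point is the centre of the cup's floor, 32 mm above the bench; z up. Turns with the rotor
- pocket3 (a point): pocket 3 of the carousel: 2 places clockwise from pocket 1, seen from above. A plain round grey cup, 35 mm inside and 41 mm outside, 14 mm deep; the six cups stand on a circle of 72 mm radius, 72 mm apart. The point is the centre of the cup's floor, 32 mm above the bench; z up. Turns with the rotor
- pocket4 (a point): pocket 4 of the carousel: 3 places clockwise from pocket 1, seen from above. A plain round grey cup, 35 mm inside and 41 mm outside, 14 mm deep; the six cups stand on a circle of 72 mm radius, 72 mm apart. The point is the centre of the cup's floor, 32 mm above the bench; z up. Turns with the rotor
- pocket5 (a point): pocket 5 of the carousel: 4 places clockwise from pocket 1, seen from above. A plain round grey cup, 35 mm inside and 41 mm outside, 14 mm deep; the six cups stand on a circle of 72 mm radius, 72 mm apart. The point is the centre of the cup's floor, 32 mm above the bench; z up. Turns with the rotor
- pocket6 (a point): pocket 6 of the carousel: 5 places clockwise from pocket 1, seen from above. A plain round grey cup, 35 mm inside and 41 mm outside, 14 mm deep; the six cups stand on a circle of 72 mm radius, 72 mm apart. The point is the centre of the cup's floor, 32 mm above the bench; z up. Turns with the rotor
- knob_grip (a point): centre of the black bar knob on the carousel's axis: a bar 50 mm long, 14 mm wide and 26 mm high (its underside 92 mm, its top 118 mm above the bench) on a 24 mm round post. The point is the bar's centre, 105 mm above the bench. x of this frame runs along the bar, towards the fin and pocket 1; z up. Gripping the bar across its 14 mm width and turning about the vertical turns the rotor with all six pockets
- fin (a point): top of the small upright black fin (10 mm wide, 12 mm along the radius, 24 mm high) on the rim of the rotor, 100.5 mm from the axis, outside pocket 1: the rotor's reference mark
- pointer (a point): tip of the fixed black pointer (8 mm wide) that reaches in from the white drive housing to the rotor's rim, 110.5 mm from the axis, 55 mm above the bench. The housing is 75 mm high, 150 mm wide, its near face 130 mm from the axis. The frame's x points from the carousel's axis outwards to the pointer. The grey base is a fixed disc of 118 mm radius
- rotor (a joint): angle of the carousel's rotor, rad: 0 when the fin is exactly at the pointer, positive when the fin stands counter-clockwise of the pointer seen from above. It starts between 0.7 and 2.1, so the short way is clockwise; it turns freely both ways within 3.2, with a drag of 0.2 N m, and stays where it is left
- beaker_mid (a point): bystander on the tray: open glass beaker, 42 mm in diameter, 50 mm high; the point is half-way up
- stain_jar_mid (a point): bystander on the tray: square glass staining jar 36 mm wide with a 40 mm round black lid, 70 mm high; the point is half-way up
- stopper_bottle_mid (a point): bystander on the tray: green glass bottle with a stopper, 40 mm in diameter, 66 mm high; the point is half-way up
- cream_jar_mid (a point): bystander on the tray: low white jar with a black lid, 42 mm in diameter, 46 mm high; the point is half-way up
- reagent_mid (a point): bystander on the bench between tray and carousel: amber reagent bottle, 56 mm in diameter, 150 mm high; the point is half-way up
- tray: fixed square steel tray, 230 by 230 mm, floor 4 mm thick, rim 14 mm above the bench and 4 mm thick; the origin is the centre of its underside. The vials and four bystanders stand in it, about 75 mm apart. The tray may lie left or right, with the carousel on the other side
There are look-alikes about, which are no part of the job. Leave any blue or yellow look-alike of the part that bears short_vial alone.

How it is judged:
By the outcome, as a careful person would: the job done as asked, in the order asked, and still so for the second after the job is handed in, with the robot touching nothing.
It also fails if it takes over 72 s, if anything falls off the work surface, if the arm or the gripper's body presses on something with over 40 N, if the wrist force passes 120 N, or if a joint passes its speed limit or range.

## Working session

There is one attempt and no reset: what is moved stays moved. The work goes in short steps, Python scripts to look and compute and a tool call to move; the robot and the scene stay as the last step left them, time stands still between calls to the robot, and variables do not carry over. Pictures are saved under pics/ and viewed, and the job is handed in when it is done.

Besides the shell and the picture viewer there is one more tool, called after "Call:" by a JSON object that holds its "api" and its "payload", one argument or row to a line. apply_moves: Moves the arm, as the interface text tells. Its arguments: {"type":"object","properties":{"motion":{"type":"array","items":{"type":"array"}},"grip_force":{"type":"number"}},"required":["motion"]}

```bash
mkdir -p pics; ls; python3 - <<'E'
from cell import bot,get_image
import cv2,numpy as np
print(bot.observe())
for n in ["side","top","wrist"]:
    d=get_image(n); cv2.imwrite(f"pics/{n}0.png",d["image"][:,:,::-1])
    print(n,{k:v for k,v in d.items() if k!="image"})
E
```

```text
pics
{'clock': 0.0, 'joints': array([ 1.25121409,  0.57651887,  0.0248577 ,  1.43793095, -0.01498256,
        1.12899666, -0.05650476]), 'dq': array([-0.000272  , -0.00080442,  0.00148338,  0.00049554, -0.00170784,
        0.00050645,  0.00032167]), 'tau': array([ 1.35977356e-05, -7.65755010e+01,  2.25045830e+00, -2.85974014e+01,
        1.53852400e-02,  1.27620029e-02,  5.77491437e-05]), 'position': array([ 0.1575696 , -0.65588806,  0.23844377]), 'orientation': array([-1.50471306,  1.56912723,  1.87268691]), 'contact_force': array([ 0.06576115, -0.15853698,  1.9043789 ]), 'moment': array([0.00099682, 0.05056007, 0.02142175]), 'width': 0.08535467944653977}
side {'fx': 450.1328016112035, 'fy': 450.1328016112035, 'cx': 284.55654133079565, 'cy': 209.7931627995101, 'k1': -0.12920064020385316, 'rvec': array([ 0.35039481, -2.72131783,  1.29182853]), 'tvec': array([0.53482624, 0.13108795, 0.92338054])}
top {'fx': 474.9312272857867, 'fy': 474.9312272857867, 'cx': 279.22931381252664, 'cy': 208.44668171157915, 'k1': -0.1674855203154145, 'rvec': array([ 2.11973304, -2.15083461,  0.16152734]), 'tvec': array([0.0529033 , 0.53457312, 1.11825894])}
wrist {'fx': 294.22169895495864, 'fy': 294.22169895495864, 'cx': 277.8137612155129, 'cy': 210.1787722006923, 'k1': -0.05057365255623619, 'mount': array([[-6.10090219e-04, -2.96562406e-01,  9.55013281e-01,
        -1.34233099e-01],
       [ 9.99999670e-01, -6.92525087e-04,  4.23777470e-04,
         5.99022965e-04],
       [ 5.35694189e-04,  9.55013225e-01,  2.96562730e-01,
        -7.51864884e-02],
       [ 0.00000000e+00,  0.00000000e+00,  0.00000000e+00,
         1.00000000e+00]])}
```

View pics/side0.png

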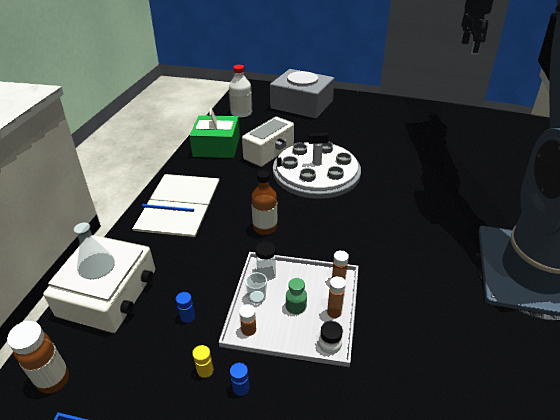

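View pics/top0.png

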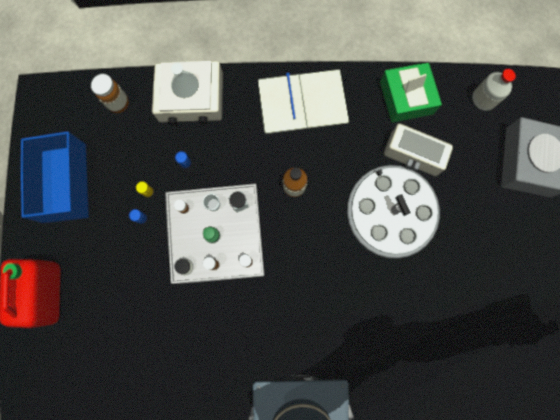

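View pics/wrist0.png

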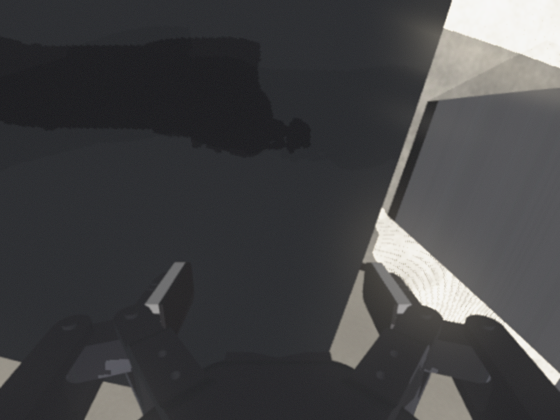

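```bash
cat > h.py <<'E'
from cell import bot,get_image
import cv2,numpy as np
from scipy.spatial.transform import Rotation as Ro
def cam(d,st=None):
    K=np.array([[d['fx'],0,d['cx']],[0,d['fy'],d['cy']],[0,0,1.]]);D=np.array([d['k1'],0,0,0.])
    if 'rvec' in d:
        R=Ro.from_rotvec(d['rvec']).as_matrix();C=-R.T@d['tvec'];Rcw=R.T
    else:
        Rt=Ro.from_euler('xyz',st['orientation']).as_matrix();M=np.array(d['mount'])
        Rcw=Rt@M[:3,:3];C=Rt@M[:3,3]+st['position']
    return K,D,Rcw,C
def ray(c,px):
    K,D,R,C=c
    u=cv2.undistortPoints(np.array([[px]],float),K,D)[0,0]
    return C,R@np.array([u[0],u[1],1.])
def onz(c,px,z):
    C,v=ray(c,px);return C+v*(z-C[2])/v[2]
def proj(c,P):
    K,D,R,C=c
    p=R.T@(np.array(P,float)-C)
    q=p[:2]/p[2];s=1+D[0]*(q@q)
    return np.array([K[0,0]*q[0]*s+K[0,2],K[1,1]*q[1]*s+K[1,2]])
def cross(c1,p1,c2,p2):
    C1,v1=ray(c1,p1);C2,v2=ray(c2,p2)
    A=np.stack([v1,-v2],1);t=np.linalg.lstsq(A,C2-C1,rcond=None)[0]
    a=C1+v1*t[0];b=C2+v2*t[1];return (a+b)/2,np.linalg.norm(a-b)
E
python3 - <<'E'
from h import *
t=cv2.imread('pics/top0.png');s=cv2.imread('pics/side0.png')
def z(im,x0,y0,x1,y1,f,n):cv2.imwrite('pics/'+n,cv2.resize(im[y0:y1,x0:x1],None,fx=f,fy=f,interpolation=cv2.INTER_CUBIC))
z(t,335,110,465,265,4-.5,'a.png') if 0 else z(t,340,115,460,265,4,'a.png')
z(t,155,175,275,290,5,'b.png')
z(s,215,235,375,370,4,'c.png')
z(s,235,110,375,205,5,'d.png')
E
```

```text
(no output)
```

View pics/a.png

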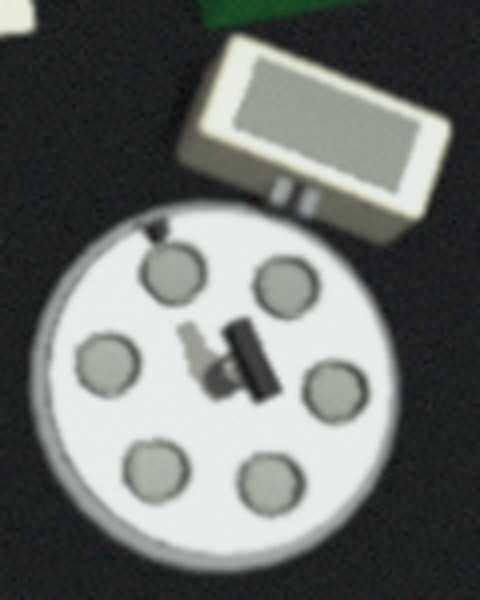

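View pics/b.png

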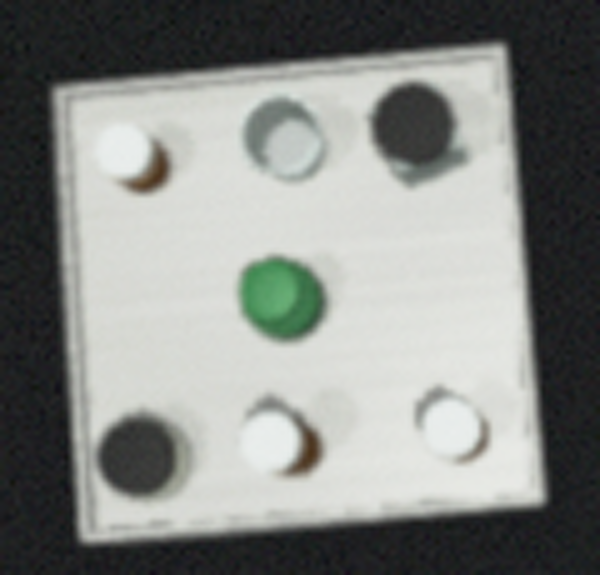

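View pics/c.png

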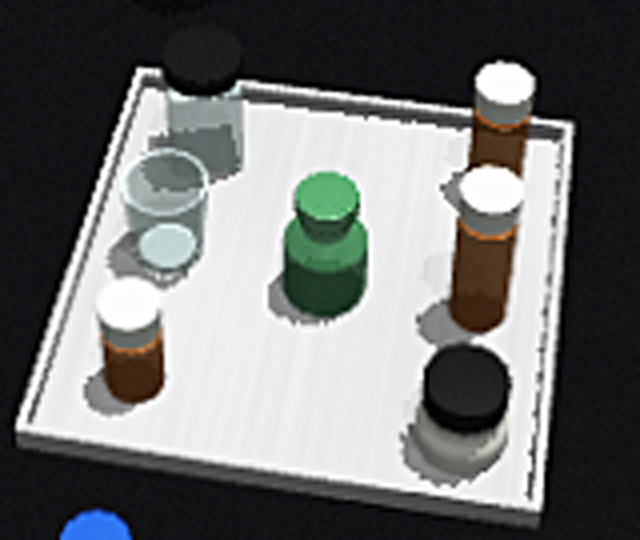

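View pics/d.png

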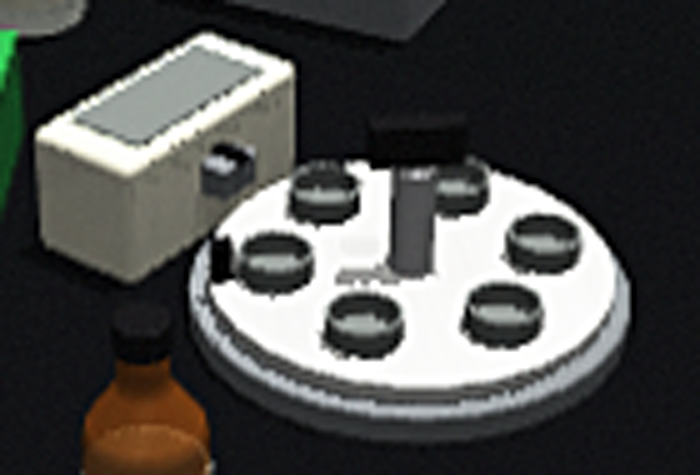

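```bash
python3 - <<'E'
from h import *
t=get_image('top');s=get_image('side');ct,cs=cam(t),cam(s)
def caps(im,box,thr=190):
    x0,y0,x1,y1=box
    g=im['image'][y0:y1,x0:x1].min(2)
    g=cv2.resize(g,None,fx=4,fy=4,interpolation=cv2.INTER_CUBIC);return g
print('camC',ct[3].round(3),cs[3].round(3))
tp={'A':(155+125/5,175+150/5),'B':(155+272/5,175+441/5),'C':(155+452/5,175+428/5)}
# side cap-top ellipse centre
sp={'A':(215+129/4,235+304/4),'B':(215+490/4,235+189/4),'C':(215+504/4,235+82/4)}
for k in 'ABC':
    print(k,*cross(ct,tp[k],cs,sp[k]))
    for z in (.06,.074,.09): print('   z',z,onz(ct,tp[k],z).round(4),onz(cs,sp[k],z).round(4))
pk=[(172,272),(287,287),(335,390),(270,483),(157,470),(107,363)]
P=np.array([onz(ct,(340+(x+.5)/4-.5,115+(y+.5)/4-.5),.046) for x,y in pk])
c=P.mean(0);print(P.round(4),c.round(4),np.linalg.norm(P[:,:2]-c[:2],axis=1).round(4))
ang=np.unwrap(np.arctan2(*(P-c)[:,[1,0]].T));print(np.degrees(ang).round(2),'p1 angle',np.degrees((ang+np.arange(6)*np.pi/3).mean()))
print('fin',onz(ct,(340+157/4,115+230/4),.05))
print('bar',onz(ct,(340+250/4,115+360/4),.118),[onz(ct,(340+x/4,115+y/4),.118).round(4) for x,y in((238,322),(268,398))])
print('beaker',onz(ct,(155+283/5,175+138/5),.054),'stain',onz(ct,(155+412/5,175+123/5),.074),'green',onz(ct,(155+275/5,175+290/5),.07),'cream',onz(ct,(155+138/5,175+455/5),.05))
for q in ((280,192),(307,205)):print('pointer',onz(ct,(340+q[0]/4,115+q[1]/4),.055))
for q in ((203,130),(380,243),(420,218),(450,125),(240,38)):print('hous',onz(ct,(340+q[0]/4,115+q[1]/4),.075 if q[0]!=380 else 0))
print('tray',[onz(ct,(155+x/5,175+y/5),.014).round(3) for x,y in((55,88),(508,45),(547,503),(82,543))])
print('reagent',onz(ct,(294,172),.15))
E
```

```text
camC [0.352 0.038 1.189] [0.358 0.747 0.685]
A [0.54527437 0.28731377 0.05511211] 0.0005071392246800454
   z 0.06 [0.5447 0.2863 0.06  ] [0.5436 0.2909 0.06  ]
   z 0.074 [0.5423 0.2832 0.074 ] [0.5394 0.3011 0.074 ]
   z 0.09 [0.5396 0.2797 0.09  ] [0.5346 0.3128 0.09  ]
B [0.4017083  0.20904507 0.08587127] 0.00034768765401737537
   z 0.06 [0.4031 0.2131 0.06  ] [0.4034 0.1858 0.06  ]
   z 0.074 [0.4024 0.2109 0.074 ] [0.4024 0.1984 0.074 ]
   z 0.09 [0.4017 0.2084 0.09  ] [0.4012 0.2128 0.09  ]
C [0.40767231 0.12618837 0.07082836] 0.00029388047476214485
   z 0.06 [0.4084 0.1271 0.06  ] [0.4084 0.1152 0.06  ]
   z 0.074 [0.4077 0.1259 0.074 ] [0.4073 0.1294 0.074 ]
   z 0.09 [0.4069 0.1247 0.09  ] [0.406  0.1456 0.09  ]
[[ 0.5956 -0.2117  0.046 ]
 [ 0.5853 -0.2839  0.046 ]
 [ 0.5201 -0.3104  0.046 ]
 [ 0.4634 -0.2662  0.046 ]
 [ 0.4727 -0.1965  0.046 ]
 [ 0.5391 -0.1685  0.046 ]] [ 0.5294 -0.2395  0.046 ] [0.0718 0.0713 0.0714 0.0711 0.0711 0.0717]
[  22.78  -38.43  -97.43 -157.99 -217.22 -277.81] p1 angle 22.315225517766716
fin [ 0.62043905 -0.20375159  0.05      ]
bar [ 0.52695107 -0.23996761  0.118     ] [array([ 0.5493, -0.2341,  0.118 ]), array([ 0.5046, -0.2493,  0.118 ])]
beaker [0.55041888 0.20961048 0.054     ] stain [0.5532137  0.14457214 0.074     ] green [0.47427869 0.21045462 0.07      ] cream [0.39724487 0.27983166 0.05      ]
pointer [ 0.64278711 -0.28171154  0.055     ]
pointer [ 0.63434603 -0.29837683  0.055     ]
hous [ 0.67720089 -0.2305      0.075     ]
hous [ 0.62225108 -0.36197474  0.        ]
hous [ 0.62074311 -0.36346296  0.075     ]
hous [ 0.680087   -0.38791805  0.075     ]
hous [ 0.73646591 -0.25767143  0.075     ]
tray [array([0.585, 0.333, 0.014]), array([0.603, 0.102, 0.014]), array([0.373, 0.084, 0.014]), array([0.355, 0.315, 0.014])]
reagent [0.60047311 0.01010478 0.15      ]
```

```bash
cat >> h.py <<'E'
def Rd(a):
    a=np.radians(a);x=np.array([0,0,-1.]);y=np.array([np.cos(a),np.sin(a),0]);return np.stack([x,y,np.cross(x,y)],1)
def plan(wps,claw,st=None,step=.040,rstep=7.0):
    """wps: list of (x,y,z,jawdeg)"""
    st=st or bot.observe();p=np.array(st['position']);R=Ro.from_euler('xyz',st['orientation']).as_matrix()
    print('t',round(st['clock'],2),'pos',p.round(4),'jaw',round(np.degrees(np.arctan2(R[1,1],R[0,1])),1),'tilt',(R[:,0]).round(3),'w',round(st['width'],4),'q',st['joints'].round(2))
    k=0
    for w in wps:
        T=np.array(w[:3]);RT=Rd(w[3])
        rv=Ro.from_matrix(R.T@RT).as_rotvec();d=T-p
        n=int(max(np.ceil(np.linalg.norm(d)/step),np.ceil(np.degrees(np.linalg.norm(rv))/rstep),1))
        print('->',w,'rows',n)
        for i in range(n):
            t=p+d/n; R0=R
            s=(R.T@d/n*1000).round(0)/1000; r=np.degrees(rv/n).round(1)
            print('[%s,%s,%d],'%([float(v)+0. for v in s],[float(v)+0. for v in r],claw)); p=p+R@s; R=R@Ro.from_rotvec(np.radians(r)).as_matrix()
E
python3 - <<'E'
from h import *
plan([(.40,.208,.239,90)],120)
E
```

```text
t 0.25 pos [ 0.1576 -0.6562  0.2389] jaw -76.5 tilt [-0.     0.001 -1.   ] w 0.0855 q [ 1.25  0.58  0.02  1.44 -0.02  1.13 -0.06]
-> (0.4, 0.208, 0.239, 90) rows 24
[[0.0, -0.033, -0.018],[-6.9, 0.0, 0.0],120],
[[0.0, -0.03, -0.022],[-6.9, 0.0, 0.0],120],
[[0.0, -0.027, -0.025],[-6.9, 0.0, 0.0],120],
[[0.0, -0.024, -0.029],[-6.9, 0.0, 0.0],120],
[[0.0, -0.02, -0.031],[-6.9, 0.0, 0.0],120],
[[0.0, -0.017, -0.034],[-6.9, 0.0, 0.0],120],
[[0.0, -0.012, -0.035],[-6.9, 0.0, 0.0],120],
[[0.0, -0.008, -0.037],[-6.9, 0.0, 0.0],120],
[[0.0, -0.004, -0.037],[-6.9, 0.0, 0.0],120],
[[0.0, 0.001, -0.037],[-6.9, 0.0, 0.0],120],
[[0.0, 0.005, -0.037],[-6.9, 0.0, 0.0],120],
[[0.0, 0.01, -0.036],[-6.9, 0.0, 0.0],120],
[[0.0, 0.014, -0.035],[-6.9, 0.0, 0.0],120],
[[0.0, 0.018, -0.033],[-6.9, 0.0, 0.0],120],
[[0.0, 0.022, -0.03],[-6.9, 0.0, 0.0],120],
[[0.0, 0.025, -0.027],[-6.9, 0.0, 0.0],120],
[[0.0, 0.028, -0.024],[-6.9, 0.0, 0.0],120],
[[0.0, 0.031, -0.021],[-6.9, 0.0, 0.0],120],
[[0.0, 0.033, -0.017],[-6.9, 0.0, 0.0],120],
[[0.0, 0.035, -0.013],[-6.9, 0.0, 0.0],120],
[[0.0, 0.036, -0.008],[-6.9, 0.0, 0.0],120],
[[0.0, 0.037, -0.004],[-6.9, 0.0, 0.0],120],
[[0.0, 0.037, 0.001],[-6.9, 0.0, 0.0],120],
[[0.0, 0.037, 0.005],[-6.9, 0.0, 0.0],120],
```

```bash
python3 - <<'E'
from h import *
plan([(.54,-.24,.28,-65)],100)
E
```

```text
t 0.25 pos [ 0.1576 -0.6562  0.2389] jaw -76.5 tilt [-0.     0.001 -1.   ] w 0.0855 q [ 1.25  0.58  0.02  1.44 -0.02  1.13 -0.06]
-> (0.54, -0.24, 0.28, -65) rows 15
[[-0.003, -0.021, -0.031],[-0.8, 0.0, 0.0],100],
[[-0.003, -0.021, -0.032],[-0.8, 0.0, 0.0],100],
[[-0.003, -0.02, -0.032],[-0.8, 0.0, 0.0],100],
[[-0.003, -0.02, -0.032],[-0.8, 0.0, 0.0],100],
[[-0.003, -0.019, -0.032],[-0.8, 0.0, 0.0],100],
[[-0.003, -0.019, -0.033],[-0.8, 0.0, 0.0],100],
[[-0.003, -0.018, -0.033],[-0.8, 0.0, 0.0],100],
[[-0.003, -0.018, -0.033],[-0.8, 0.0, 0.0],100],
[[-0.003, -0.017, -0.033],[-0.8, 0.0, 0.0],100],
[[-0.003, -0.017, -0.034],[-0.8, 0.0, 0.0],100],
[[-0.003, -0.016, -0.034],[-0.8, 0.0, 0.0],100],
[[-0.003, -0.016, -0.034],[-0.8, 0.0, 0.0],100],
[[-0.003, -0.016, -0.034],[-0.8, 0.0, 0.0],100],
[[-0.003, -0.015, -0.035],[-0.8, 0.0, 0.0],100],
[[-0.003, -0.015, -0.035],[-0.8, 0.0, 0.0],100],
```

Call:
{"api": "apply_moves", "payload": {
  "motion": [
    [[-0.003,-0.021,-0.031],[-0.8,0,0],100],
    [[-0.003,-0.021,-0.032],[-0.8,0,0],100],
    [[-0.003,-0.02,-0.032],[-0.8,0,0],100],
    [[-0.003,-0.02,-0.032],[-0.8,0,0],100],
    [[-0.003,-0.019,-0.032],[-0.8,0,0],100],
    [[-0.003,-0.019,-0.033],[-0.8,0,0],100],
    [[-0.003,-0.018,-0.033],[-0.8,0,0],100],
    [[-0.003,-0.018,-0.033],[-0.8,0,0],100]
  ],
  "grip_force": 40
}}

```text
clock: 0.92
position: [0.3597, -0.4322, 0.2599]
orientation: [-0.235, 1.564, -3.043]
contact_force: [0.7, -1.0, -0.7]
width: 0.0519
```

Call:
{"api": "apply_moves", "payload": {
  "motion": [
    [[-0.003,-0.017,-0.033],[-0.8,0,0],100],
    [[-0.003,-0.017,-0.034],[-0.8,0,0],100],
    [[-0.003,-0.016,-0.034],[-0.8,0,0],100],
    [[-0.003,-0.016,-0.034],[-0.8,0,0],100],
    [[-0.003,-0.016,-0.034],[-0.8,0,0],100],
    [[-0.003,-0.015,-0.035],[-0.8,0,0],100],
    [[-0.003,-0.015,-0.035],[-0.8,0,0],100],
    [[0,0,0],[0,0,0],100]
  ]
}}

```text
clock: 1.58
position: [0.5528, -0.2202, 0.2819]
orientation: [-1.243, 1.568, 2.346]
contact_force: [0.5, 1.1, -0.7]
width: 0.0518
```

```bash
python3 - <<'E'
from h import *
plan([(.54,-.24,.28,-65)],100)
d=get_image('wrist');cv2.imwrite('pics/w1.png',d['image'][:,:,::-1])
E
```

```text
t 1.58 pos [ 0.5528 -0.2202  0.2819] jaw -64.4 tilt [-0.002  0.002 -1.   ] w 0.0518 q [ 0.39  0.42 -0.13  1.59  0.06  1.14 -0.88]
-> (0.54, -0.24, 0.28, -65) rows 1
[[0.002, 0.012, 0.02],[0.6, 0.1, 0.2],100],
```

View pics/w1.png

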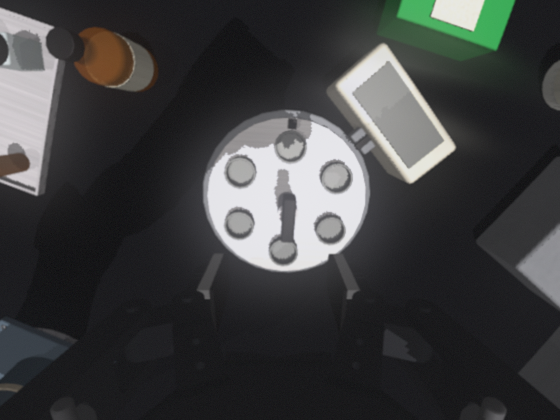

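```bash
python3 - <<'E'
from h import *
im=cv2.imread('pics/w1.png')
cv2.imwrite('pics/w1z.png',cv2.resize(im[95:285,195:385],None,fx=3.1,fy=3.1,interpolation=cv2.INTER_CUBIC))
g=cv2.cvtColor(im,cv2.COLOR_BGR2GRAY)
st=bot.observe();d=get_image('wrist');c=cam(d,st)
for P in [(.5956,-.2117,.046),(.5853,-.2839,.046),(.5201,-.3104,.046),(.4634,-.2662,.046),(.4727,-.1965,.046),(.5391,-.1685,.046),(.527,-.240,.118),(.6204,-.2037,.05),(.6386,-.290,.055)]: print(P,proj(c,P).round(1))
E
```

```text
(0.5956, -0.2117, 0.046) [284.7 143.2]
(0.5853, -0.2839, 0.046) [332.3 175.6]
(0.5201, -0.3104, 0.046) [326.4 227.3]
(0.4634, -0.2662, 0.046) [278.5 249.2]
(0.4727, -0.1965, 0.046) [234.4 223. ]
(0.5391, -0.1685, 0.046) [234.5 169.4]
(0.527, -0.24, 0.118) [282.  219.3]
(0.6204, -0.2037, 0.05) [287.8 121.5]
(0.6386, -0.29, 0.055) [359.1 139.7]
```

View pics/w1z.png

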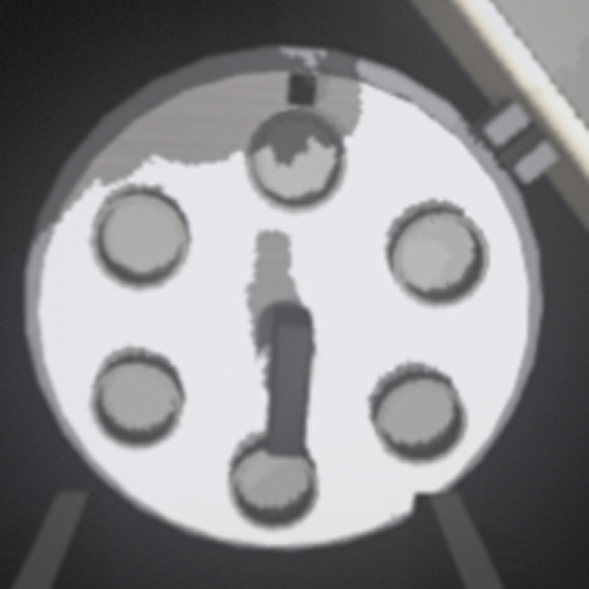

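Call:
{"api": "apply_moves", "payload": {
  "motion": [
    [[0,0.012,0.02],[0.6,0,0],100],
    [[0,0,0],[0,0,0],100],
    [[0,0,0],[0,0,0],100],
    [[0,0,0],[0,0,0],100]
  ]
}}

```text
clock: 2.02
position: [0.5318, -0.2506, 0.2809]
orientation: [-0.012, 1.562, -2.729]
contact_force: [-0.4, -0.1, -0.0]
width: 0.0519
```

```bash
cat >> h.py <<'E'
def snap(n,name,crop=None,f=1):
    st=bot.observe();d=get_image(n);im=d['image'][:,:,::-1].copy()
    x0,y0,x1,y1=crop or (0,0,560,420)
    cv2.imwrite('pics/%s.png'%name,cv2.resize(im[y0:y1,x0:x1],None,fx=f,fy=f,interpolation=cv2.INTER_CUBIC))
    return cam(d,st),im,st
E
python3 - <<'E'
from h import *
st=bot.observe();print(st['position'],st['dq'].round(4))
c,im,st=snap('wrist','w2')
plan([(.54,-.24,.28,-65)],100)
g=cv2.cvtColor(im,cv2.COLOR_BGR2GRAY)
# cups: gray floor regions inside dark ring; contours of dark ring filled
x0,y0=190,80
up=cv2.resize(g[80:300,190:390],None,fx=3,fy=3,interpolation=cv2.INTER_CUBIC);cv2.imwrite('pics/w2z.png',up)
for P in [(.5956,-.2117,.046),(.5853,-.2839,.046),(.5201,-.3104,.046),(.4634,-.2662,.046),(.4727,-.1965,.046),(.5391,-.1685,.046),(.527,-.240,.118),(.6204,-.2037,.05),(.6386,-.290,.055)]: q=proj(c,P);print(P,q.round(1),((q-(190,80)+.5)*3).round(0))
E
```

```text
[ 0.53179967 -0.25064465  0.28091223] [ 0.0137 -0.0046  0.0001  0.0065 -0.0073 -0.0028  0.0033]
t 2.07 pos [ 0.5319 -0.2504  0.2809] jaw -65.7 tilt [-0.008 -0.004 -1.   ] w 0.0521 q [ 0.43  0.41 -0.11  1.61  0.06  1.13 -0.84]
-> (0.54, -0.24, 0.28, -65) rows 1
[[0.001, -0.006, -0.012],[-0.7, 0.5, 0.0],100],
(0.5956, -0.2117, 0.046) [269.6 118.1] [240. 116.]
(0.5853, -0.2839, 0.046) [319.5 151. ] [390. 215.]
(0.5201, -0.3104, 0.046) [315.2 205.3] [377. 378.]
(0.4634, -0.2662, 0.046) [267.  229.2] [232. 449.]
(0.4727, -0.1965, 0.046) [221.  202.7] [ 94. 370.]
(0.5391, -0.1685, 0.046) [219.1 146.7] [ 89. 202.]
(0.527, -0.24, 0.118) [266. 193.] [229. 340.]
(0.6204, -0.2037, 0.05) [271.8  95.1] [247.  47.]
(0.6386, -0.29, 0.055) [345.6 112.2] [468.  98.]
```

View pics/w2z.png

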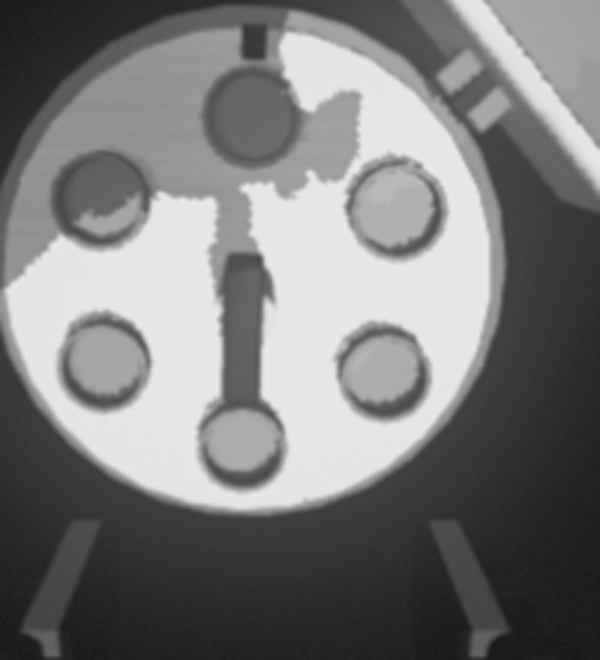

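```bash
python3 - <<'E'
from h import *
c,im,st=snap('wrist','w3')
pk=[(252,117),(396,209),(383,371),(242,442),(104,362),(101,199)]
P=np.array([onz(c,(190+(x+.5)/3-.5,80+(y+.5)/3-.5),.046) for x,y in pk])
m=P.mean(0);print(P.round(4),m,np.linalg.norm(P[:,:2]-m[:2],axis=1).round(4))
ang=np.unwrap(np.arctan2(*(P-m)[:,[1,0]].T));print('p1 angle',np.degrees((ang+np.arange(6)*np.pi/3).mean()))
f=lambda x,y,z:onz(c,(190+(x+.5)/3-.5,80+(y+.5)/3-.5),z)
for n,p in(('fin',f(254,40,.05)),('ptr',f(474,90,.055)),('ptrtip',f(460,100,.055)),('bar',f(243,320,.118))):
    v=p-m;print(n,p.round(4),np.degrees(np.arctan2(v[1],v[0])),np.hypot(*v[:2]))
plan([(.4017,.2085,.25,-60)],100)
E
```

```text
[[ 0.5972 -0.2162  0.046 ]
 [ 0.5884 -0.2852  0.046 ]
 [ 0.5238 -0.3114  0.046 ]
 [ 0.4683 -0.2688  0.046 ]
 [ 0.4777 -0.1991  0.046 ]
 [ 0.5422 -0.1727  0.046 ]] [ 0.5329416  -0.24224893  0.046     ] [0.0694 0.0701 0.0698 0.0699 0.0701 0.0701]
p1 angle 22.278329005353854
fin [ 0.6239 -0.2052  0.05  ] 22.17214798470379 0.0981946596280759
ptr [ 0.6423 -0.2907  0.055 ] -23.869857665841312 0.11961104198183281
ptrtip [ 0.6367 -0.2874  0.055 ] -23.52163850032019 0.11319034797301213
bar [ 0.5356 -0.2414  0.118 ] 18.806854459310347 0.0027883946212162976
t 2.12 pos [ 0.5323 -0.2498  0.281 ] jaw -65.6 tilt [-0.008 -0.003 -1.   ] w 0.0515 q [ 0.43  0.41 -0.12  1.6   0.06  1.13 -0.84]
-> (0.4017, 0.2085, 0.25, -60) rows 12
[[0.003, -0.039, -0.006],[-0.5, 0.0, 0.0],100],
[[0.003, -0.039, -0.006],[-0.5, 0.0, 0.0],100],
[[0.003, -0.039, -0.007],[-0.5, 0.0, 0.0],100],
[[0.003, -0.039, -0.007],[-0.5, 0.0, 0.0],100],
[[0.003, -0.039, -0.007],[-0.5, 0.0, 0.0],100],
[[0.003, -0.039, -0.008],[-0.5, 0.0, 0.0],100],
[[0.003, -0.039, -0.008],[-0.5, 0.0, 0.0],100],
[[0.003, -0.039, -0.008],[-0.5, 0.0, 0.0],100],
[[0.003, -0.039, -0.009],[-0.5, 0.0, 0.0],100],
[[0.003, -0.039, -0.009],[-0.5, 0.0, 0.0],100],
[[0.003, -0.039, -0.009],[-0.5, 0.0, 0.0],100],
[[0.003, -0.039, -0.01],[-0.5, 0.0, 0.0],100],
```

Call:
{"api": "apply_moves", "payload": {
  "motion": [
    [[0.002,-0.039,-0.006],[-0.5,0,0],100],
    [[0.002,-0.039,-0.006],[-0.5,0,0],100],
    [[0.002,-0.039,-0.007],[-0.5,0,0],100],
    [[0.002,-0.039,-0.007],[-0.5,0,0],100],
    [[0.002,-0.039,-0.007],[-0.5,0,0],100],
    [[0.002,-0.039,-0.008],[-0.5,0,0],100],
    [[0.002,-0.039,-0.008],[-0.5,0,0],100],
    [[0.002,-0.039,-0.008],[-0.5,0,0],100]
  ]
}}

```text
clock: 2.78
position: [0.4449, 0.0563, 0.2626]
orientation: [0.612, 1.562, -2.051]
contact_force: [1.2, 1.1, -0.4]
width: 0.052
```

Call:
{"api": "apply_moves", "payload": {
  "motion": [
    [[0.002,-0.039,-0.009],[-0.5,0,0],100],
    [[0.002,-0.039,-0.009],[-0.5,0,0],100],
    [[0,-0.016,-0.005],[0,0,0],100],
    [[0,0,0],[0,0,0],100],
    [[0,0,0],[0,0,0],100]
  ]
}}

```text
clock: 3.2
position: [0.416, 0.1631, 0.2591]
orientation: [0.67, 1.567, -1.96]
contact_force: [0.3, -0.5, 0.2]
width: 0.0518
```

```bash
python3 - <<'E'
from h import *
plan([(.4017,.2085,.25,-60)],100)
c,im,st=snap('wrist','w4')
print(st['dq'].round(3))
for n,P in dict(B=(.4017,.2085,.09),C=(.4077,.126,.074),A=(.545,.2865,.06)).items(): print(n,proj(c,P).round(1))
E
```

```text
t 3.2 pos [0.416  0.1631 0.2591] jaw -60.7 tilt [-0.002 -0.004 -1.   ] w 0.0518 q [-0.22  0.23 -0.33  1.97  0.09  0.96 -1.65]
-> (0.4017, 0.2085, 0.25, -60) rows 2
[[0.004, -0.023, -0.005],[-0.3, 0.1, -0.1],100],
[[0.005, -0.023, -0.005],[-0.3, 0.1, -0.1],100],
[-0.031 -0.002 -0.013 -0.005 -0.001 -0.003 -0.015]
B [232.5 183.4]
C [301.8 210.7]
A [232.3  18.3]
```

View pics/w4.png

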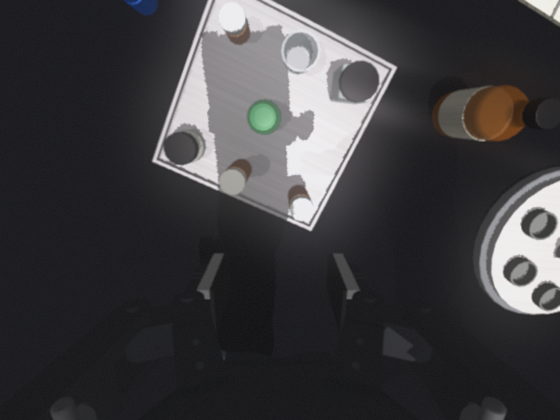

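Call:
{"api": "apply_moves", "payload": {
  "motion": [
    [[0.02,-0.022,-0.005],[-0.3,0,0],100],
    [[0.03,-0.018,-0.004],[-0.3,0,0],100],
    [[0.03,0,0],[0,0,0],100],
    [[0.01,0,0],[0,0,0],100],
    [[0,0,0],[0,0,0],100],
    [[0,0,0],[0,0,0],100]
  ]
}}

```text
clock: 3.75
position: [0.41, 0.1944, 0.1672]
orientation: [1.791, 1.564, -0.845]
contact_force: [1.3, 0.0, 0.3]
width: 0.052
```

```bash
python3 - <<'E'
from h import *
plan([(.4017,.2085,.15,-60)],100)
c,im,st=snap('wrist','w5')
print(st['dq'].round(3))
for n,P in dict(B=(.4017,.2085,.09),C=(.4077,.126,.074),A=(.545,.2865,.06)).items(): print(n,proj(c,P).round(1))
E
```

```text
t 3.75 pos [0.41   0.1944 0.1672] jaw -61.0 tilt [ 0.004 -0.005 -1.   ] w 0.052 q [-0.31  0.35 -0.32  2.09  0.18  0.72 -1.81]
-> (0.4017, 0.2085, 0.15, -60) rows 1
[[0.017, -0.016, 0.0],[-1.0, -0.1, -0.4],100],
[ 0.021  0.012  0.01   0.005  0.005 -0.005  0.003]
B [255.1 222.6]
C [345.3 254.3]
A [254.9  -6.5]
```

View pics/w5.png

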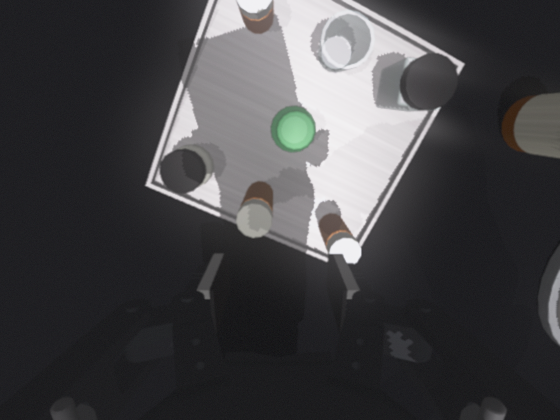

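Call:
{"api": "apply_moves", "payload": {
  "motion": [
    [[0.01,-0.014,0],[-0.8,0,0],100],
    [[0.02,0,0],[0,0,0],100],
    [[0,0,0],[0,0,0],100],
    [[0,0,0],[0,0,0],100]
  ]
}}

```text
clock: 4.13
position: [0.4079, 0.2045, 0.1411]
orientation: [2.411, 1.558, -0.219]
contact_force: [0.7, 0.4, 0.4]
width: 0.0518
```

```bash
python3 - <<'E'
from h import *
plan([(.4027,.209,.064,-60)],100,step=.02)
E
```

```text
t 4.13 pos [0.4079 0.2045 0.1411] jaw -60.6 tilt [ 0.012 -0.003 -1.   ] w 0.0518 q [-0.35  0.39 -0.31  2.12  0.21  0.65 -1.86]
-> (0.4027, 0.209, 0.064, -60) rows 4
[[0.019, -0.002, 0.001],[-0.2, -0.1, -0.1],100],
[[0.019, -0.002, 0.001],[-0.2, -0.1, -0.1],100],
[[0.019, -0.002, 0.001],[-0.2, -0.1, -0.1],100],
[[0.019, -0.002, 0.001],[-0.2, -0.1, -0.1],100],
```

Call:
{"api": "apply_moves", "payload": {
  "motion": [
    [[0.019,-0.003,0.001],[-0.3,-0.2,-0.3],100],
    [[0.019,-0.003,0.001],[-0.3,-0.2,-0.3],100],
    [[0,0,0],[0,0,0],100],
    [[0,0,0],[0,0,0],100]
  ]
}}

```text
clock: 4.47
position: [0.4079, 0.2082, 0.1079]
orientation: [-3.088, 1.561, 0.573]
contact_force: [0.1, 0.3, 0.4]
width: 0.0517
```

```bash
python3 - <<'E'
from h import *
plan([(.4027,.209,.064,-60)],100,step=.02)
E
```

```text
t 4.47 pos [0.4079 0.2082 0.1079] jaw -60.3 tilt [ 0.009  0.006 -1.   ] w 0.0517 q [-0.36  0.45 -0.29  2.15  0.24  0.56 -1.88]
-> (0.4027, 0.209, 0.064, -60) rows 3
[[0.015, -0.001, 0.002],[-0.1, -0.2, 0.0],100],
[[0.015, -0.001, 0.001],[-0.1, -0.2, 0.0],100],
[[0.015, -0.001, 0.001],[-0.1, -0.2, 0.0],100],
```

Call:
{"api": "apply_moves", "payload": {
  "motion": [
    [[0.002,-0.002,0.005],[0,-0.3,0],100],
    [[0.014,0,0.001],[0,0,0],100],
    [[0.014,0,0],[0,0,0],100],
    [[0.014,0,0],[0,0,0],100],
    [[0,0,0],[0,0,0],100],
    [[0,0,0],[0,0,0],100]
  ]
}}

```text
clock: 4.97
position: [0.4052, 0.2072, 0.0701]
orientation: [3.025, 1.556, 0.398]
contact_force: [-0.2, 0.1, -0.1]
width: 0.0518
```

```bash
python3 - <<'E'
from h import *
plan([(.4027,.209,.064,-60)],100,step=.02)
c,im,st=snap('wrist','w6')
E
```

```text
t 4.97 pos [0.4052 0.2072 0.0701] jaw -60.5 tilt [ 0.013  0.006 -1.   ] w 0.0518 q [-0.41  0.51 -0.24  2.2   0.29  0.44 -1.94]
-> (0.4027, 0.209, 0.064, -60) rows 1
[[0.006, -0.003, 0.001],[-0.5, -0.8, -0.1],100],
```

View pics/w6.png

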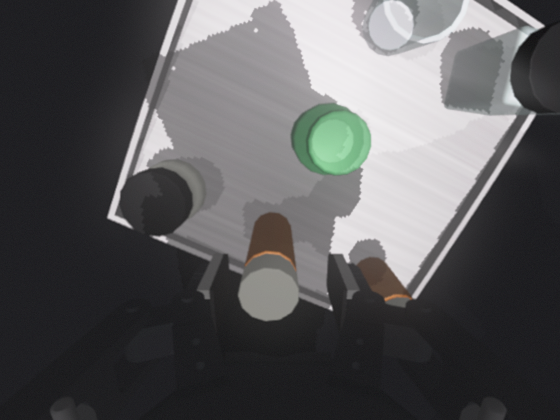

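Call:
{"api": "apply_moves", "payload": {
  "motion": [
    [[0.003,-0.003,0.001],[-0.4,-0.6,0],100],
    [[0.003,0,0],[0,0,0],100],
    [[0,0,0],[0,0,0],100],
    [[0,0,0],[0,0,0],100]
  ]
}}

```text
clock: 5.35
position: [0.4041, 0.2103, 0.0666]
orientation: [2.89, 1.563, 0.27]
contact_force: [-0.3, 0.5, -0.0]
width: 0.0518
```

```bash
python3 - <<'E'
from h import *
plan([(.4027,.209,.064,-60)],100,step=.02)
c,im,st=snap('wrist','w7',(200,220,360,340),4)
R=Ro.from_euler('xyz',st['orientation']).as_matrix()
for z in(-.026,-.022): print('axis at cap top',proj(c,st['position']+R@[z,0,0]))
E
```

```text
t 5.35 pos [0.4041 0.2103 0.0666] jaw -60.1 tilt [ 0.007  0.002 -1.   ] w 0.0518 q [-0.41  0.52 -0.24  2.2   0.29  0.44 -1.94]
-> (0.4027, 0.209, 0.064, -60) rows 1
[[0.003, 0.0, 0.002],[-0.1, -0.4, -0.1],100],
axis at cap top [276.80881412 302.32313003]
axis at cap top [276.83199266 296.96954753]
```

View pics/w7.png

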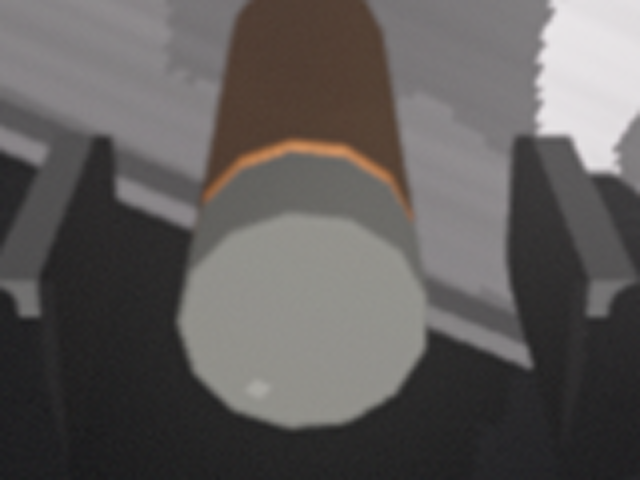

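Call:
{"api": "apply_moves", "payload": {
  "motion": [
    [[0.002,0,0.001],[0,-0.3,0],150],
    [[0,0,0],[0,0,0],200],
    [[0,0,0],[0,0,0],230],
    [[0,0,0],[0,0,0],230],
    [[0,0,0],[0,0,0],230],
    [[0,0,0],[0,0,0],230]
  ],
  "grip_force": 40
}}

```text
clock: 5.9
position: [0.4033, 0.2097, 0.0649]
orientation: [2.341, 1.568, -0.279]
contact_force: [-0.2, -0.0, 1.2]
width: 0.0269
```

```bash
python3 - <<'E'
from h import *
plan([(.42,.17,.24,-62)],230,step=.02)
c,im,st=snap('wrist','w8',(160,200,400,400),3)
E
```

```text
t 5.9 pos [0.4033 0.2097 0.0649] jaw -60.1 tilt [ 0.003 -0.001 -1.   ] w 0.0269 q [-0.41  0.53 -0.24  2.2   0.29  0.45 -1.94]
-> (0.42, 0.17, 0.24, -62) rows 10
[[-0.018, 0.004, 0.0],[0.2, 0.0, 0.0],230],
[[-0.018, 0.004, 0.0],[0.2, 0.0, 0.0],230],
[[-0.018, 0.004, 0.0],[0.2, 0.0, 0.0],230],
[[-0.018, 0.004, 0.0],[0.2, 0.0, 0.0],230],
[[-0.018, 0.004, 0.0],[0.2, 0.0, 0.0],230],
[[-0.018, 0.004, 0.0],[0.2, 0.0, 0.0],230],
[[-0.018, 0.004, 0.0],[0.2, 0.0, 0.0],230],
[[-0.018, 0.004, 0.0],[0.2, 0.0, 0.0],230],
[[-0.018, 0.004, 0.0],[0.2, 0.0, 0.0],230],
[[-0.018, 0.004, 0.0],[0.2, 0.0, 0.0],230],
```

View pics/w8.png

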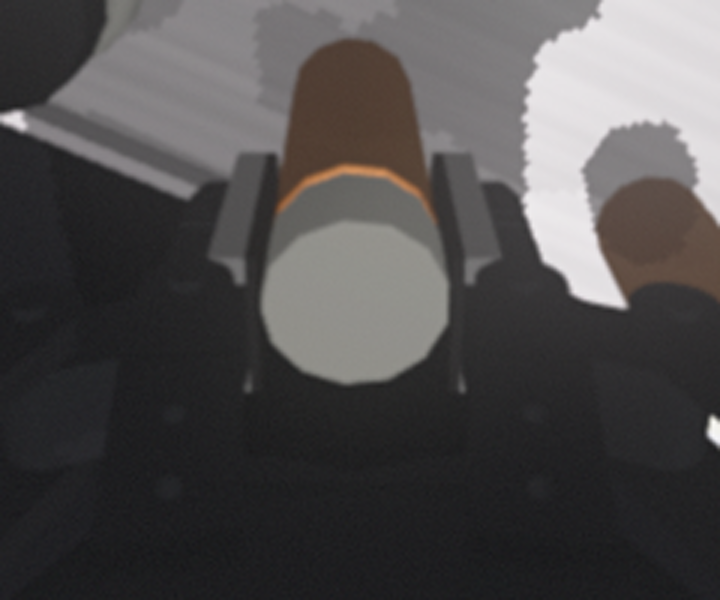

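Call:
{"api": "apply_moves", "payload": {
  "motion": [
    [[-0.012,0,0],[0,0,0],230],
    [[-0.02,0,0],[0,0,0],230],
    [[-0.022,0,0],[0,0,0],230],
    [[-0.022,0.004,0],[0,0,0],230],
    [[-0.022,0.008,0],[0,0,0],230],
    [[-0.022,0.014,0],[0,0,0],230],
    [[-0.022,0.02,0],[0,0,0],230],
    [[-0.015,0.025,0],[0,0,0],230]
  ]
}}

```text
clock: 6.62
position: [0.4342, 0.1499, 0.225]
orientation: [-0.148, 1.562, -2.757]
contact_force: [-0.3, 0.4, -1.6]
width: 0.027
```

```bash
python3 - <<'E'
from h import *
plan([(.596,-.214,.22,-66)],230,step=.035)
E
```

```text
t 6.62 pos [0.4342 0.1499 0.225 ] jaw -59.5 tilt [-0.008 -0.003 -1.   ] w 0.027 q [-0.17  0.29 -0.35  1.99  0.12  0.89 -1.62]
-> (0.596, -0.214, 0.22, -66) rows 12
[[0.0, 0.033, 0.004],[0.5, 0.0, 0.0],230],
[[0.0, 0.033, 0.003],[0.5, 0.0, 0.0],230],
[[0.0, 0.033, 0.003],[0.5, 0.0, 0.0],230],
[[0.0, 0.033, 0.003],[0.5, 0.0, 0.0],230],
[[0.0, 0.033, 0.003],[0.5, 0.0, 0.0],230],
[[0.0, 0.033, 0.002],[0.5, 0.0, 0.0],230],
[[0.0, 0.033, 0.002],[0.5, 0.0, 0.0],230],
[[0.0, 0.033, 0.002],[0.5, 0.0, 0.0],230],
[[0.0, 0.033, 0.001],[0.5, 0.0, 0.0],230],
[[0.0, 0.033, 0.001],[0.5, 0.0, 0.0],230],
[[0.0, 0.033, 0.001],[0.5, 0.0, 0.0],230],
[[0.0, 0.033, 0.001],[0.5, 0.0, 0.0],230],
```

Call:
{"api": "apply_moves", "payload": {
  "motion": [
    [[0,0.033,0.004],[0.5,0,0],230],
    [[0,0.033,0.003],[0.5,0,0],230],
    [[0,0.033,0.003],[0.5,0,0],230],
    [[0,0.033,0.003],[0.5,0,0],230],
    [[0,0.033,0.003],[0.5,0,0],230],
    [[0,0.033,0.002],[0.5,0,0],230],
    [[0,0.033,0.002],[0.5,0,0],230],
    [[0,0.033,0.002],[0.5,0,0],230]
  ]
}}

```text
clock: 7.28
position: [0.5463, -0.1008, 0.2299]
orientation: [0.583, 1.57, -2.093]
contact_force: [0.4, 0.8, 0.2]
width: 0.0268
```

Call:
{"api": "apply_moves", "payload": {
  "motion": [
    [[0,0.03,0.001],[0.5,0,0],230],
    [[0,0.025,0.001],[0.5,0,0],230],
    [[0,0.015,0],[0,0,0],230],
    [[0,0,0],[0,0,0],230],
    [[0,0,0],[0,0,0],230]
  ]
}}

```text
clock: 7.7
position: [0.576, -0.178, 0.2273]
orientation: [0.358, 1.566, -2.348]
contact_force: [0.2, 0.5, -0.4]
width: 0.0272
```

```bash
python3 - <<'E'
from h import *
plan([(.596,-.214,.15,-66)],230,step=.02)
c,im,st=snap('wrist','w9')
R=Ro.from_euler('xyz',st['orientation']).as_matrix()
print('vial bottom',proj(c,st['position']+R@[.061,0,0]),'cup under',proj(c,(.5956,-.2117,.046)),proj(c,(.5972,-.2162,.046)))
E
```

```text
t 7.7 pos [ 0.576  -0.178   0.2273] jaw -65.1 tilt [-0.004 -0.004 -1.   ] w 0.0272 q [ 0.35  0.48 -0.21  1.65  0.12  1.03 -1.03]
-> (0.596, -0.214, 0.15, -66) rows 5
[[0.015, 0.008, -0.001],[0.2, 0.1, 0.0],230],
[[0.015, 0.008, -0.001],[0.2, 0.1, 0.0],230],
[[0.015, 0.008, -0.001],[0.2, 0.1, 0.0],230],
[[0.015, 0.008, -0.001],[0.2, 0.1, 0.0],230],
[[0.015, 0.008, -0.001],[0.2, 0.1, 0.0],230],
vial bottom [277.0401758 229.6009326] cup under [312.3463397 186.2993548] [316.65745291 186.69745404]
```

View pics/w9.png

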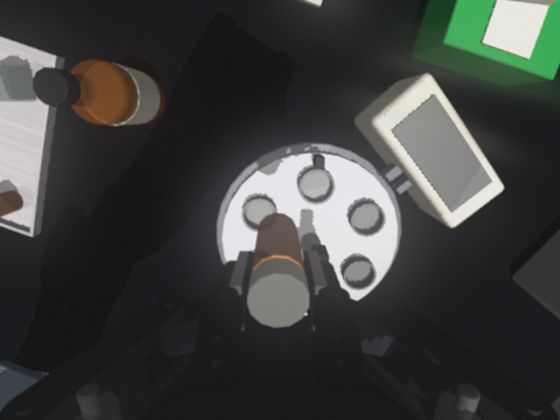

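Call:
{"api": "apply_moves", "payload": {
  "motion": [
    [[0.015,0.009,-0.001],[0.2,0.1,0],230],
    [[0.015,0.009,-0.001],[0.2,0.1,0],230],
    [[0.015,0.009,-0.001],[0.2,0,0],230],
    [[0.015,0.009,-0.001],[0.2,0,0],230],
    [[0.01,0.006,0],[0,0,0],230],
    [[0,0,0],[0,0,0],230],
    [[0,0,0],[0,0,0],230]
  ]
}}

```text
clock: 8.33
position: [0.5975, -0.2091, 0.1537]
orientation: [-1.186, 1.57, 2.385]
contact_force: [0.6, 0.8, 0.3]
width: 0.0268
```

```bash
python3 - <<'E'
from h import *
plan([(.597,-.215,.12,-66)],230,step=.02)
c,im,st=snap('wrist','w10',(200,120,380,320),3)
R=Ro.from_euler('xyz',st['orientation']).as_matrix()
f=lambda q:((q-(200,120)+.5)*3).round(0)
print('vial bottom',f(proj(c,st['position']+R@[.061,0,0])),'cup under',f(proj(c,(.5956,-.2117,.046))),f(proj(c,(.5972,-.2162,.046))))
E
```

```text
t 8.33 pos [ 0.5975 -0.2091  0.1537] jaw -65.4 tilt [-0.001  0.001 -1.   ] w 0.0268 q [ 0.38  0.6  -0.19  1.66  0.14  0.9  -1.  ]
-> (0.597, -0.215, 0.12, -66) rows 2
[[0.017, 0.003, 0.001],[0.3, 0.0, 0.0],230],
[[0.017, 0.003, 0.001],[0.3, 0.0, 0.0],230],
vial bottom [233. 330.] cup under [239. 281.] [255. 282.]
```

View pics/w10.png

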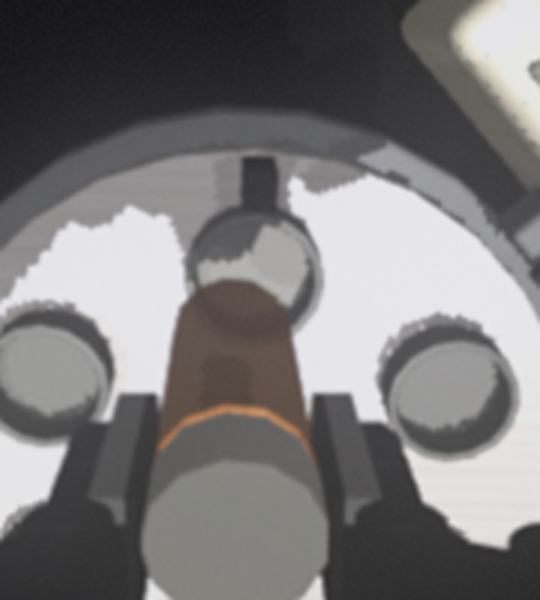

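Call:
{"api": "apply_moves", "payload": {
  "motion": [
    [[0.012,0.005,0.001],[0.3,0,0],230],
    [[0.012,0.001,0],[0,0,0],230],
    [[0.012,0,0],[0,0,0],230],
    [[0,0,0],[0,0,0],230],
    [[0,0,0],[0,0,0],230]
  ]
}}

```text
clock: 8.8
position: [0.5999, -0.2148, 0.1162]
orientation: [2.789, 1.569, 0.072]
contact_force: [0.6, 0.3, -0.2]
width: 0.0269
```

```bash
python3 - <<'E'
from h import *
plan([(.599,-.215,.115,-66)],230,step=.02)
c,im,st=snap('wrist','w11',(200,120,380,320),3)
cs,ims,_=snap('side','s11',(230,90,390,210),5)
R=Ro.from_euler('xyz',st['orientation']).as_matrix()
f=lambda q:((q-(200,120)+.5)*3).round(0)
print('vial bottom',f(proj(c,st['position']+R@[.061,0,0])),'cup',f(proj(c,(.599,-.215,.046))))
# outline predicted of cup rim if centred under vial
T=st['position']+R@[.061,0,0];T[2]=.046
for a in range(0,360,45): print(a,f(proj(c,T+.0205*np.array([np.cos(np.radians(a)),np.sin(np.radians(a)),0]))),end=' ')
E
```

```text
t 8.8 pos [ 0.5999 -0.2148  0.1162] jaw -65.7 tilt [ 0.002  0.    -1.   ] w 0.0269 q [ 0.38  0.64 -0.18  1.68  0.15  0.83 -1.01]
-> (0.599, -0.215, 0.115, -66) rows 1
[[0.001, 0.0, 0.001],[0.3, -0.1, 0.0],230],
vial bottom [233. 330.] cup [232. 321.]
0 [268. 244.] 45 [202. 242.] 90 [156. 284.] 135 [156. 344.] 180 [199. 386.] 225 [261. 388.] 270 [308. 349.] 315 [311. 289.]
```

View pics/w11.png

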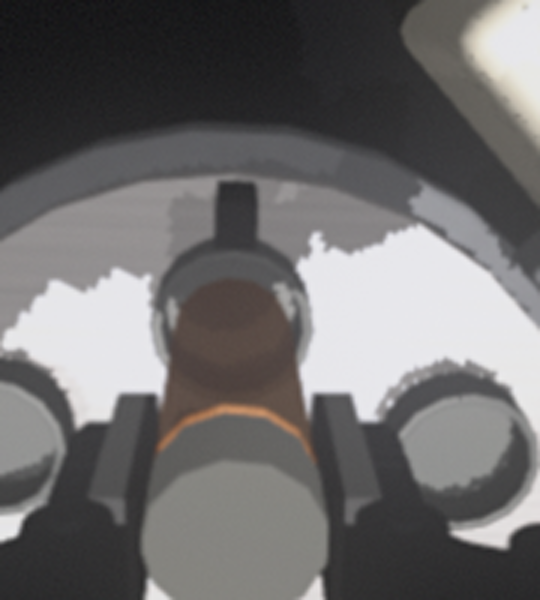

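View pics/s11.png

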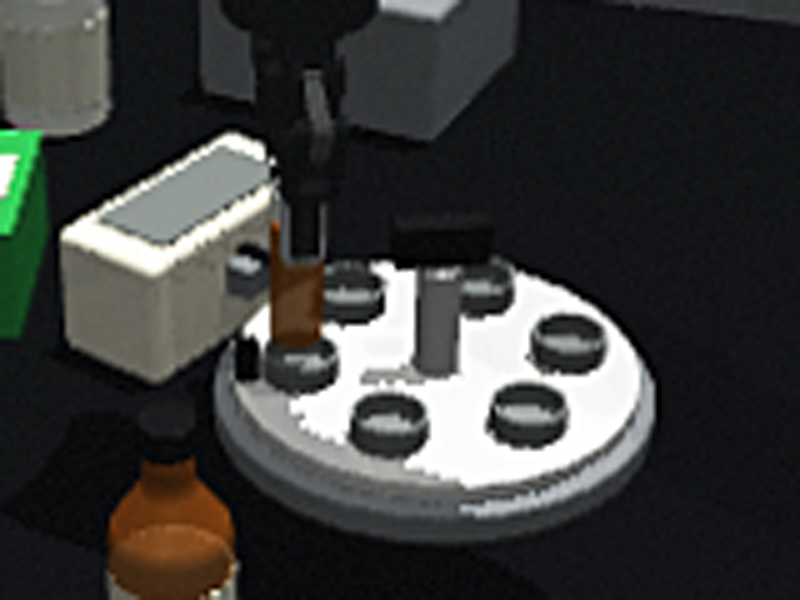

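Call:
{"api": "apply_moves", "payload": {
  "motion": [
    [[0.008,0,0],[0.2,0,0],230],
    [[0.008,0,0],[0,0,0],230],
    [[0.003,0,0],[0,0,0],230],
    [[0,0,0],[0,0,0],230],
    [[0,0,0],[0,0,0],230]
  ]
}}

```text
clock: 9.32
position: [0.6011, -0.2161, 0.1003]
orientation: [2.325, 1.563, -0.397]
contact_force: [-0.0, -0.1, -0.3]
width: 0.0271
```

```bash
python3 - <<'E'
from h import *
print(bot.observe()['contact_force'])
plan([(.599,-.215,.093,-66)],230,step=.02)
c,im,st=snap('wrist','w12',(200,120,380,320),3)
cs,ims,_=snap('side','s12',(260,110,330,180),8)
E
```

```text
[-0.04843582 -0.14593854 -0.27133812]
t 9.32 pos [ 0.6011 -0.2161  0.1003] jaw -66.0 tilt [ 0.007 -0.003 -1.   ] w 0.0271 q [ 0.38  0.66 -0.18  1.7   0.16  0.79 -1.02]
-> (0.599, -0.215, 0.093, -66) rows 1
[[0.007, -0.002, 0.001],[0.0, -0.3, -0.3],230],
```

View pics/s12.png

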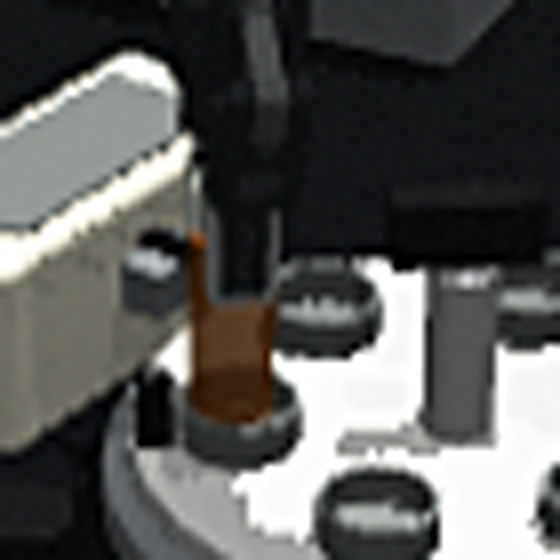

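Call:
{"api": "apply_moves", "payload": {
  "motion": [
    [[0.003,-0.001,0.002],[0,-0.4,-0.3],230],
    [[0.003,0,0],[0,0,0],230],
    [[0,0,0],[0,0,0],230],
    [[0,0,0],[0,0,0],230]
  ]
}}

```text
clock: 9.75
position: [0.5996, -0.2157, 0.0938]
orientation: [0.155, 1.57, -2.567]
contact_force: [1.1, -0.5, -0.7]
width: 0.027
```

```bash
python3 - <<'E'
from h import *
print(bot.observe()['contact_force'])
plan([(.599,-.215,.093,-66)],230,step=.02)
c,im,st=snap('wrist','w13',(200,120,380,320),3)
cs,ims,_=snap('side','s13',(260,110,330,180),8)
E
```

```text
[ 1.05124063 -0.47498763 -0.65470603]
t 9.75 pos [ 0.5996 -0.2157  0.0938] jaw -65.9 tilt [-0.001 -0.    -1.   ] w 0.027 q [ 0.38  0.67 -0.18  1.7   0.16  0.79 -1.02]
-> (0.599, -0.215, 0.093, -66) rows 1
[[0.001, -0.001, 0.0],[0.1, 0.0, 0.0],230],
```

View pics/w13.png

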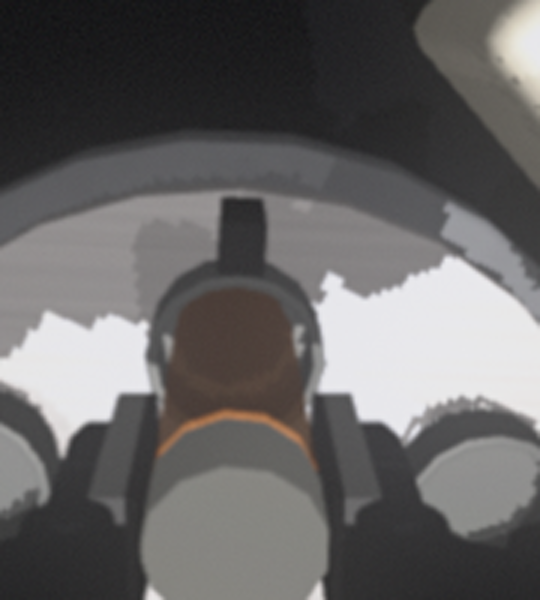

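View pics/s13.png

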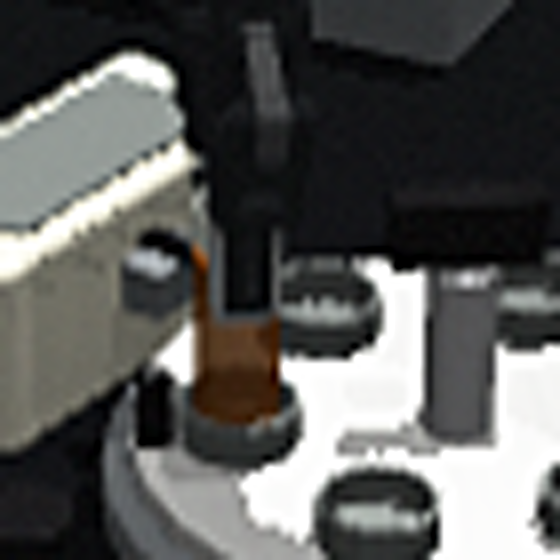

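Call:
{"api": "apply_moves", "payload": {
  "motion": [
    [[0.001,-0.001,0],[0,0,0],230],
    [[0.001,0,0],[0,0,0],230],
    [[0,0,0],[0,0,0],230],
    [[0,0,0],[0,0,0],230]
  ]
}}

```text
clock: 10.18
position: [0.5995, -0.2146, 0.092]
orientation: [1.275, 1.57, -1.447]
contact_force: [0.1, -0.2, -0.1]
width: 0.0271
```

```bash
python3 - <<'E'
from h import *
print(bot.observe()['contact_force'])
plan([(.599,-.215,.093,-66)],230,step=.02)
E
```

```text
[ 0.07385358 -0.22020494 -0.10731371]
t 10.18 pos [ 0.5995 -0.2146  0.092 ] jaw -65.9 tilt [ 0.    -0.001 -1.   ] w 0.0271 q [ 0.38  0.67 -0.18  1.7   0.16  0.78 -1.02]
-> (0.599, -0.215, 0.093, -66) rows 1
[[-0.001, 0.0, 0.001],[0.1, 0.0, 0.0],230],
```

Call:
{"api": "apply_moves", "payload": {
  "motion": [
    [[0.001,0,0],[0,0,0],230],
    [[0,0,0],[0,0,0],230],
    [[0,0,0],[0,0,0],230]
  ]
}}

```text
clock: 10.43
position: [0.6, -0.2147, 0.0923]
orientation: [2.09, 1.569, -0.632]
contact_force: [0.0, -1.8, -0.3]
width: 0.0268
```

Call:
{"api": "apply_moves", "payload": {
  "motion": [
    [[0.001,0,0],[0,0,0],230],
    [[0,0,0],[0,0,0],230],
    [[0,0,0],[0,0,0],230]
  ]
}}

```text
clock: 10.68
position: [0.6003, -0.2147, 0.0919]
orientation: [2.228, 1.568, -0.494]
contact_force: [-0.5, -0.2, -0.0]
width: 0.0265
```

Call:
{"api": "apply_moves", "payload": {
  "motion": [
    [[0.003,0,0],[0,-0.1,0],230],
    [[0,0,0],[0,0,0],230],
    [[0,0,0],[0,0,0],230]
  ]
}}

```text
clock: 10.93
position: [0.6017, -0.2156, 0.0926]
orientation: [2.029, 1.564, -0.693]
contact_force: [-0.6, -0.2, -1.1]
width: 0.0271
```

```bash
python3 - <<'E'
from h import *
print(bot.observe()['contact_force'])
plan([(.599,-.215,.093,-66)],230,step=.02)
c,im,st=snap('wrist','w14',(200,120,380,320),3)
E
```

```text
[-0.56653287 -0.1548022  -1.08379043]
t 10.93 pos [ 0.6017 -0.2156  0.0926] jaw -66.0 tilt [ 0.005 -0.004 -1.   ] w 0.0271 q [ 0.38  0.67 -0.18  1.7   0.16  0.78 -1.03]
-> (0.599, -0.215, 0.093, -66) rows 1
[[0.0, -0.002, 0.002],[0.0, -0.2, -0.3],230],
```

View pics/w14.png

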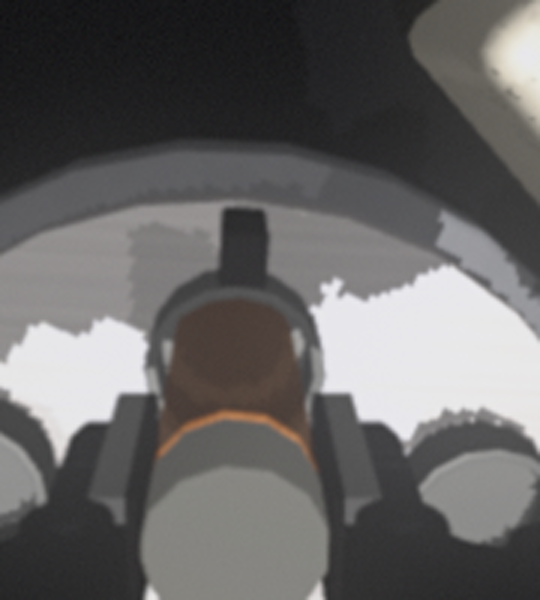

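Call:
{"api": "apply_moves", "payload": {
  "motion": [
    [[0,-0.001,0.002],[0,-0.2,-0.3],230],
    [[0,0,0],[0,0,0],190],
    [[0,0,0],[0,0,0],150],
    [[0,0,0],[0,0,0],115],
    [[0,0,0],[0,0,0],115],
    [[0,0,0],[0,0,0],115]
  ]
}}

```text
clock: 11.48
position: [0.599, -0.2152, 0.0909]
orientation: [-0.633, 1.569, 2.928]
contact_force: [-0.6, -0.6, 0.8]
width: 0.0468
```

```bash
python3 - <<'E'
from h import *
plan([(.599,-.215,.2,-66)],115,step=.03)
c,im,st=snap('wrist','w15',(200,120,380,320),3)
E
```

```text
t 11.48 pos [ 0.599  -0.2152  0.0909] jaw -66.0 tilt [-0.002  0.    -1.   ] w 0.0468 q [ 0.38  0.67 -0.18  1.7   0.16  0.78 -1.02]
-> (0.599, -0.215, 0.2, -66) rows 4
[[-0.027, 0.0, 0.0],[0.0, 0.0, 0.0],115],
[[-0.027, 0.0, 0.0],[0.0, 0.0, 0.0],115],
[[-0.027, 0.0, 0.0],[0.0, 0.0, 0.0],115],
[[-0.027, 0.0, 0.0],[0.0, 0.0, 0.0],115],
```

View pics/w15.png

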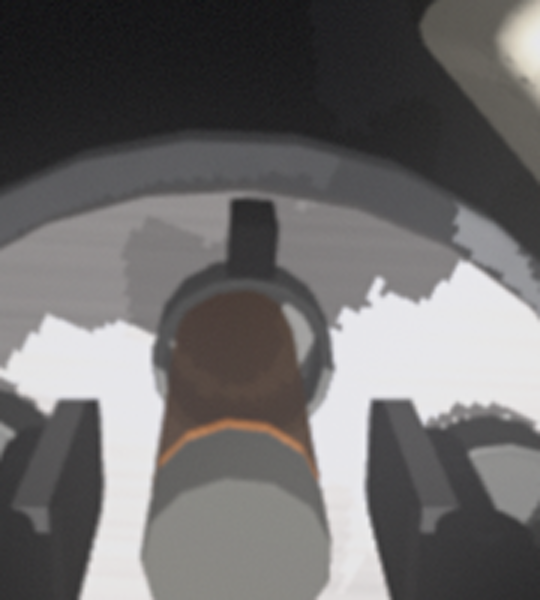

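Call:
{"api": "apply_moves", "payload": {
  "motion": [
    [[-0.025,0,0],[0,0,0],100],
    [[-0.03,0,0],[0,0,0],100],
    [[-0.03,0,0],[0,0,0],100],
    [[-0.03,-0.01,0],[0,0,0],100],
    [[-0.01,-0.025,0],[-0.5,0,0],100],
    [[0,-0.037,0],[-0.5,0,0],100],
    [[0,-0.038,0],[-0.5,0,0],100],
    [[0,-0.038,0],[-0.5,0,0],100]
  ]
}}

```text
clock: 12.2
position: [0.5377, -0.0856, 0.2204]
orientation: [0.69, 1.568, -2.009]
contact_force: [0.3, 1.1, 0.3]
width: 0.0517
```

```bash
python3 - <<'E'
from h import *
plan([(.41,.128,.2,-60)],100,step=.037)
E
```

```text
t 12.2 pos [ 0.5377 -0.0856  0.2204] jaw -64.7 tilt [-0.001 -0.002 -1.   ] w 0.0517 q [ 0.23  0.41 -0.23  1.81  0.11  0.94 -1.17]
-> (0.41, 0.128, 0.2, -60) rows 7
[[0.003, -0.035, 0.003],[-0.7, 0.0, 0.0],100],
[[0.003, -0.035, 0.003],[-0.7, 0.0, 0.0],100],
[[0.003, -0.035, 0.003],[-0.7, 0.0, 0.0],100],
[[0.003, -0.035, 0.002],[-0.7, 0.0, 0.0],100],
[[0.003, -0.036, 0.002],[-0.7, 0.0, 0.0],100],
[[0.003, -0.036, 0.001],[-0.7, 0.0, 0.0],100],
[[0.003, -0.036, 0.001],[-0.7, 0.0, 0.0],100],
```

Call:
{"api": "apply_moves", "payload": {
  "motion": [
    [[0.003,-0.034,0.003],[-0.7,0,0],100],
    [[0.003,-0.034,0.003],[-0.7,0,0],100],
    [[0.003,-0.034,0.003],[-0.7,0,0],100],
    [[0.003,-0.034,0.002],[-0.7,0,0],100],
    [[0.006,-0.034,0.002],[-0.7,0,0],100],
    [[0.01,-0.034,0.001],[-0.7,0,0],100],
    [[0.015,-0.02,0.001],[-0.5,0,0],100],
    [[0.01,0,0],[0,0,0],100]
  ]
}}

```text
clock: 12.87
position: [0.4135, 0.122, 0.1696]
orientation: [2.829, 1.56, 0.225]
contact_force: [-0.6, -0.2, -0.2]
width: 0.0522
```

Call:
{"api": "apply_moves", "payload": {
  "motion": [
    [[0,0,0],[0,0,0],100],
    [[0,0,0],[0,0,0],100]
  ]
}}

```text
clock: 13.03
position: [0.4119, 0.1233, 0.1687]
orientation: [2.827, 1.562, 0.227]
contact_force: [0.6, -0.2, 0.7]
width: 0.0517
```

```bash
python3 - <<'E'
from h import *
plan([(.41,.128,.12,-60)],100,step=.025)
c,im,st=snap('wrist','w16')
print(proj(c,(.41,.128,.074)))
E
```

```text
t 13.03 pos [0.4119 0.1233 0.1687] jaw -59.0 tilt [ 0.008  0.002 -1.   ] w 0.0517 q [-0.16  0.32 -0.32  2.15  0.16  0.69 -1.61]
-> (0.41, 0.128, 0.12, -60) rows 2
[[0.024, -0.003, 0.0],[0.5, -0.2, -0.1],100],
[[0.024, -0.003, 0.0],[0.5, -0.2, -0.1],100],
[270.83094706 214.69491907]
```

View pics/w16.png

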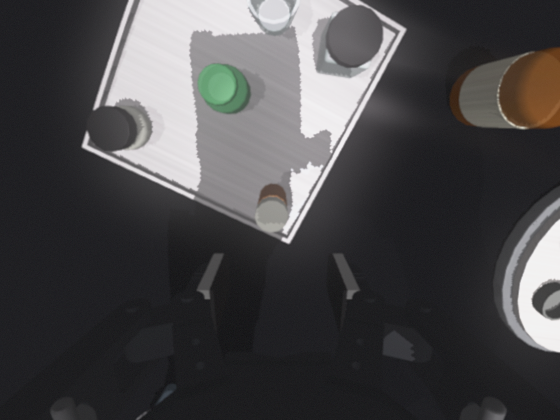

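Call:
{"api": "apply_moves", "payload": {
  "motion": [
    [[0.024,-0.003,0],[-0.5,-0.3,0],100],
    [[0.024,-0.002,0],[-0.3,-0.3,0],100],
    [[0.02,0,0],[0,0,0],100],
    [[0,0,0],[0,0,0],100],
    [[0,0,0],[0,0,0],100]
  ]
}}

```text
clock: 13.5
position: [0.4158, 0.1248, 0.1025]
orientation: [2.272, 1.563, -0.323]
contact_force: [0.4, -0.1, 0.7]
width: 0.052
```

```bash
python3 - <<'E'
from h import *
plan([(.41,.128,.049,-60)],100,step=.025)
c,im,st=snap('wrist','w17',(160,160,400,340),3)
R=Ro.from_euler('xyz',st['orientation']).as_matrix();p=st['position']
a=R[:,0];s=(.074-p[2])/a[2]
f=lambda q:((q-(160,160)+.5)*3).round(0)
print(f(proj(c,(.41,.128,.074))),'axis',f(proj(c,p+a*s)))
E
```

```text
t 13.5 pos [0.4158 0.1248 0.1025] jaw -58.7 tilt [ 0.008 -0.003 -1.   ] w 0.052 q [-0.21  0.44 -0.27  2.21  0.24  0.51 -1.69]
-> (0.41, 0.128, 0.049, -60) rows 3
[[0.018, -0.002, 0.001],[0.4, -0.1, -0.1],100],
[[0.018, -0.002, 0.001],[0.4, -0.1, -0.1],100],
[[0.018, -0.002, 0.001],[0.4, -0.1, -0.1],100],
[323. 284.] axis [353. 268.]
```

View pics/w17.png

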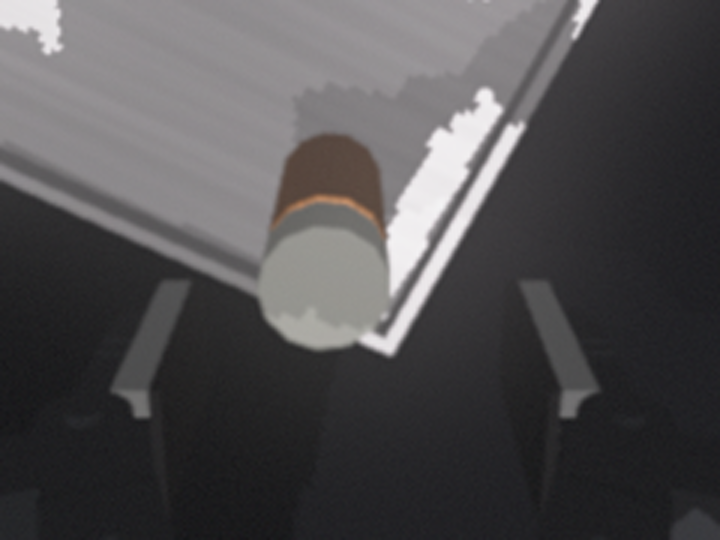

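Call:
{"api": "apply_moves", "payload": {
  "motion": [
    [[0.003,-0.006,0.005],[0.5,-0.3,-0.2],100],
    [[0.012,0,0.001],[0.5,0,0],100],
    [[0,0,0],[0,0,0],100],
    [[0,0,0],[0,0,0],100]
  ]
}}

```text
clock: 13.88
position: [0.4093, 0.1267, 0.0912]
orientation: [2.553, 1.564, -0.065]
contact_force: [0.3, -0.8, 0.8]
width: 0.0519
```

```bash
python3 - <<'E'
from h import *
plan([(.41,.128,.049,-60)],100,step=.025)
E
```

```text
t 13.88 pos [0.4093 0.1267 0.0912] jaw -60.0 tilt [ 0.007 -0.    -1.   ] w 0.0519 q [-0.23  0.45 -0.25  2.24  0.25  0.47 -1.73]
-> (0.41, 0.128, 0.049, -60) rows 2
[[0.021, 0.0, -0.001],[0.0, -0.2, -0.1],100],
[[0.021, 0.0, -0.001],[0.0, -0.2, -0.1],100],
```

Call:
{"api": "apply_moves", "payload": {
  "motion": [
    [[0.016,-0.001,-0.001],[0,-0.3,-0.1],100],
    [[0.016,0,0],[0,-0.2,0],100],
    [[0.009,0,0],[0,0,0],100],
    [[0,0,0],[0,0,0],100],
    [[0,0,0],[0,0,0],100]
  ]
}}

```text
clock: 14.3
position: [0.4123, 0.1291, 0.0538]
orientation: [2.401, 1.566, -0.218]
contact_force: [-0.1, -1.1, 0.1]
width: 0.0519
```

```bash
python3 - <<'E'
from h import *
plan([(.41,.128,.049,-60)],100,step=.025)
c,im,st=snap('wrist','w18',(160,200,400,380),3)
R=Ro.from_euler('xyz',st['orientation']).as_matrix();p=st['position']
a=R[:,0];s=(.074-p[2])/a[2]
f=lambda q:((q-(160,200)+.5)*3).round(0)
print('axis',f(proj(c,p+a*s)))
E
```

```text
t 14.3 pos [0.4123 0.1291 0.0538] jaw -60.1 tilt [ 0.005 -0.001 -1.   ] w 0.0519 q [-0.27  0.53 -0.2   2.26  0.29  0.37 -1.77]
-> (0.41, 0.128, 0.049, -60) rows 1
[[0.005, 0.0, 0.003],[-0.1, -0.2, -0.2],100],
axis [352. 286.]
```

View pics/w18.png

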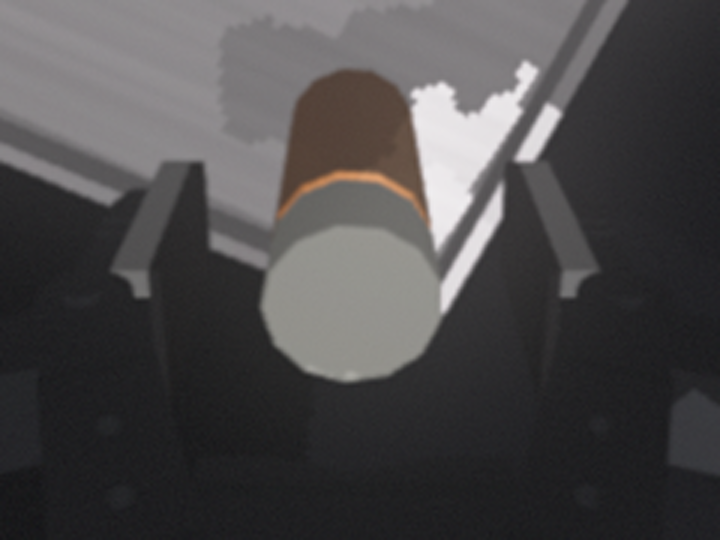

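Call:
{"api": "apply_moves", "payload": {
  "motion": [
    [[0.005,0,0.003],[0,-0.2,-0.2],100],
    [[0,0,0],[0,0,0],100],
    [[0,0,0],[0,0,0],150],
    [[0,0,0],[0,0,0],200],
    [[0,0,0],[0,0,0],230],
    [[0,0,0],[0,0,0],230],
    [[0,0,0],[0,0,0],230],
    [[0,0,0],[0,0,0],230]
  ]
}}

```text
clock: 15.02
position: [0.4108, 0.1276, 0.0513]
orientation: [3.044, 1.566, 0.424]
contact_force: [-0.1, -0.4, -0.3]
width: 0.0269
```

```bash
python3 - <<'E'
from h import *
plan([(.52,-.31,.23,-65)],230,step=.037)
c,im,st=snap('wrist','w19',(160,200,400,380),3)
R=Ro.from_euler('xyz',st['orientation']).as_matrix();p=st['position']
a=R[:,0];s=(.074-p[2])/a[2]
f=lambda q:((q-(160,200)+.5)*3).round(0)
print('axis',f(proj(c,p+a*s)))
E
```

```text
t 15.02 pos [0.4108 0.1276 0.0513] jaw -60.1 tilt [ 0.004  0.002 -1.   ] w 0.0269 q [-0.27  0.53 -0.2   2.27  0.29  0.36 -1.77]
-> (0.52, -0.31, 0.23, -65) rows 14
[[-0.013, 0.031, 0.009],[0.3, 0.0, 0.0],230],
[[-0.013, 0.031, 0.009],[0.3, 0.0, 0.0],230],
[[-0.013, 0.031, 0.008],[0.3, 0.0, 0.0],230],
[[-0.013, 0.031, 0.008],[0.3, 0.0, 0.0],230],
[[-0.013, 0.031, 0.008],[0.3, 0.0, 0.0],230],
[[-0.013, 0.031, 0.008],[0.3, 0.0, 0.0],230],
[[-0.013, 0.031, 0.008],[0.3, 0.0, 0.0],230],
[[-0.013, 0.031, 0.008],[0.3, 0.0, 0.0],230],
[[-0.013, 0.031, 0.007],[0.3, 0.0, 0.0],230],
[[-0.013, 0.031, 0.007],[0.3, 0.0, 0.0],230],
[[-0.013, 0.031, 0.007],[0.3, 0.0, 0.0],230],
[[-0.013, 0.031, 0.007],[0.3, 0.0, 0.0],230],
[[-0.013, 0.031, 0.007],[0.3, 0.0, 0.0],230],
[[-0.013, 0.032, 0.007],[0.3, 0.0, 0.0],230],
axis [352. 295.]
```

View pics/w19.png

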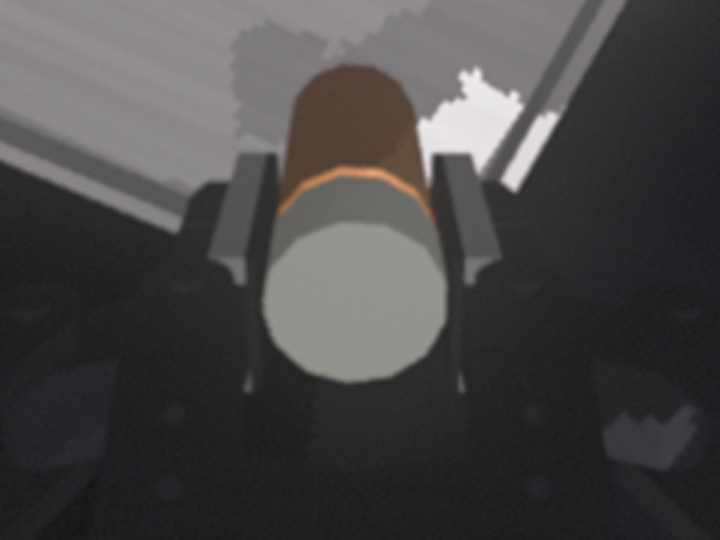

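Call:
{"api": "apply_moves", "payload": {
  "motion": [
    [[-0.015,0,0],[0,0,0],230],
    [[-0.025,0,0],[0,0,0],230],
    [[-0.03,0.005,0],[0,0,0],230],
    [[-0.03,0.015,0.003],[0,0,0],230],
    [[-0.028,0.025,0.005],[0,0,0],230],
    [[-0.02,0.03,0.008],[0,0,0],230],
    [[-0.01,0.035,0.009],[0.3,0,0],230],
    [[0,0.036,0.009],[0.3,0,0],230]
  ]
}}

```text
clock: 15.73
position: [0.4532, -0.0126, 0.2165]
orientation: [-2.458, 1.567, 1.213]
contact_force: [1.1, 1.0, -0.9]
width: 0.0271
```

Call:
{"api": "apply_moves", "payload": {
  "motion": [
    [[0,0.036,0.009],[0.4,0,0],230],
    [[0,0.036,0.009],[0.4,0,0],230],
    [[0,0.036,0.009],[0.4,0,0],230],
    [[0,0.036,0.009],[0.4,0,0],230],
    [[0,0.036,0.009],[0.4,0,0],230]
  ]
}}

```text
clock: 16.15
position: [0.5038, -0.2004, 0.2187]
orientation: [3.017, 1.564, 0.37]
contact_force: [0.2, 1.1, -0.2]
width: 0.0269
```

```bash
python3 - <<'E'
from h import *
plan([(.5228,-.3135,.21,-65)],230,step=.037)
E
```

```text
t 16.15 pos [ 0.5038 -0.2004  0.2187] jaw -61.7 tilt [ 0.006  0.002 -1.   ] w 0.0269 q [ 0.46  0.4  -0.23  1.82  0.11  0.93 -0.9 ]
-> (0.5228, -0.3135, 0.21, -65) rows 4
[[0.002, 0.027, 0.009],[0.8, -0.1, 0.0],230],
[[0.002, 0.027, 0.009],[0.8, -0.1, 0.0],230],
[[0.002, 0.027, 0.008],[0.8, -0.1, 0.0],230],
[[0.002, 0.027, 0.008],[0.8, -0.1, 0.0],230],
```

Call:
{"api": "apply_moves", "payload": {
  "motion": [
    [[0.002,0.026,0.009],[0.8,0,0],230],
    [[0.002,0.026,0.009],[0.8,0,0],230],
    [[0.002,0.026,0.008],[0.8,0,0],230],
    [[0.006,0.01,0.004],[0.5,0,0],230],
    [[0.015,0,0],[0,0,0],230],
    [[0,0,0],[0,0,0],230],
    [[0,0,0],[0,0,0],230]
  ]
}}

```text
clock: 16.73
position: [0.5157, -0.3082, 0.1884]
orientation: [2.514, 1.567, -0.2]
contact_force: [0.1, 0.2, 0.3]
width: 0.0268
```

```bash
python3 - <<'E'
from h import *
plan([(.5228,-.3135,.13,-65)],230,step=.03)
E
```

```text
t 16.73 pos [ 0.5157 -0.3082  0.1884] jaw -65.5 tilt [ 0.003 -0.001 -1.   ] w 0.0268 q [ 0.58  0.51 -0.19  1.71  0.11  0.93 -0.79]
-> (0.5228, -0.3135, 0.13, -65) rows 2
[[0.029, 0.004, -0.002],[-0.2, -0.1, -0.1],230],
[[0.029, 0.004, -0.002],[-0.2, -0.1, -0.1],230],
```

Call:
{"api": "apply_moves", "payload": {
  "motion": [
    [[0.02,0.005,-0.003],[0,0,0],230],
    [[0.02,0.003,-0.001],[0,0,0],230],
    [[0.02,0,0],[0,0,0],230],
    [[0.018,0,0],[0,-0.2,0],230],
    [[0,0,0],[0,0,0],230],
    [[0,0,0],[0,0,0],230]
  ]
}}

```text
clock: 17.23
position: [0.5259, -0.3085, 0.1125]
orientation: [2.361, 1.566, -0.345]
contact_force: [-0.1, 0.5, -0.2]
width: 0.0267
```

```bash
cat >> h.py <<'E'
def cupview(name,bot_off):
    c,im,st=snap('wrist',name,(200,120,380,320),3)
    R=Ro.from_euler('xyz',st['orientation']).as_matrix()
    f=lambda q:((q-(200,120)+.5)*3).round(0)
    T=st['position']+R@[bot_off,0,0];b=T.copy();T[2]=.046
    Q=np.array([f(proj(c,T+.0205*np.array([np.cos(a),np.sin(a),0]))) for a in np.linspace(0,6.28,120)])
    print('vial bottom',f(proj(c,b)),'cup if centred: x',Q[:,0].min(),Q[:,0].max(),'y',Q[:,1].min(),Q[:,1].max())
    print('force',st['contact_force'].round(1))
E
python3 - <<'E'
from h import *
plan([(.5228,-.3135,.08,-65)],230,step=.03)
cupview('w20',.0473)
E
```

```text
t 17.23 pos [ 0.5259 -0.3085  0.1125] jaw -65.0 tilt [ 0.004 -0.002 -1.   ] w 0.0267 q [ 0.57  0.61 -0.18  1.77  0.14  0.77 -0.82]
-> (0.5228, -0.3135, 0.08, -65) rows 2
[[0.016, 0.002, 0.003],[0.0, -0.1, -0.1],230],
[[0.016, 0.002, 0.002],[0.0, -0.1, -0.1],230],
vial bottom [233. 352.] cup if centred: x 148.0 317.0 y 241.0 399.0
force [-0.1  0.5 -0.2]
```

View pics/w20.png

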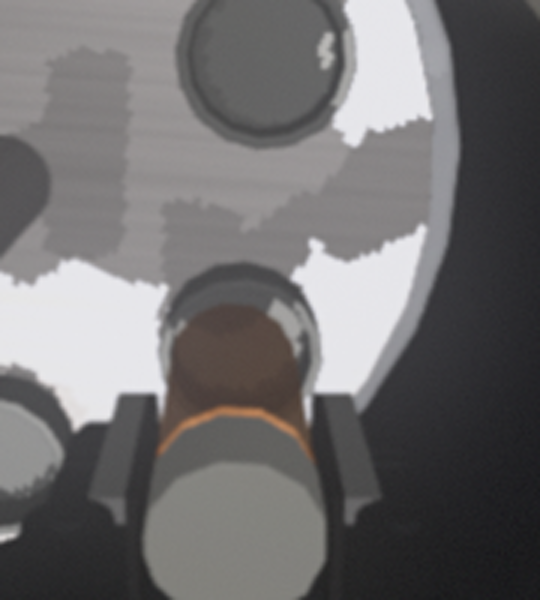

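Call:
{"api": "apply_moves", "payload": {
  "motion": [
    [[0.001,0.002,0.005],[0,-0.1,-0.1],230],
    [[0.006,0,0],[0,0,0],230],
    [[0,0,0],[0,0,0],230],
    [[0,0,0],[0,0,0],230]
  ]
}}

```text
clock: 17.62
position: [0.5236, -0.3129, 0.1095]
orientation: [2.284, 1.563, -0.421]
contact_force: [0.4, 0.2, 0.1]
width: 0.0269
```

```bash
python3 - <<'E'
from h import *
plan([(.5228,-.3135,.08,-65)],230,step=.03)
cupview('w21',.0473)
E
```

```text
t 17.62 pos [ 0.5236 -0.3129  0.1095] jaw -65.0 tilt [ 0.007 -0.003 -1.   ] w 0.0269 q [ 0.57  0.61 -0.18  1.77  0.15  0.76 -0.81]
-> (0.5228, -0.3135, 0.08, -65) rows 1
[[0.029, 0.0, 0.001],[0.0, -0.3, -0.3],230],
vial bottom [233. 352.] cup if centred: x 147.0 318.0 y 244.0 405.0
force [0.4 0.2 0.1]
```

View pics/w21.png

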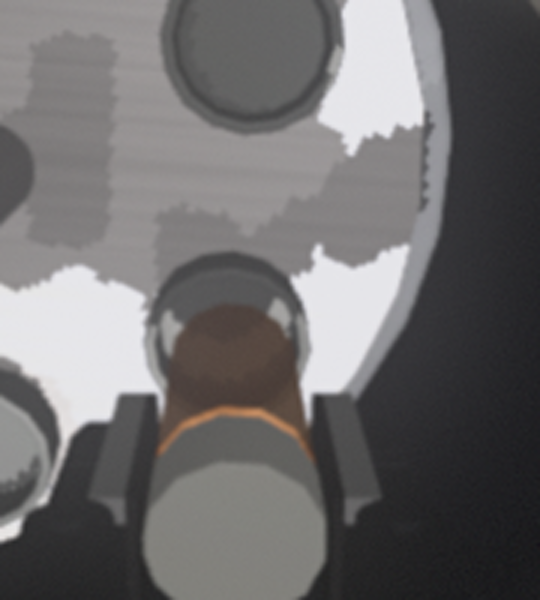

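Call:
{"api": "apply_moves", "payload": {
  "motion": [
    [[0.009,-0.001,0.001],[0,-0.3,-0.2],230],
    [[0.009,0,0],[0,0,0],230],
    [[0.007,0,0],[0,0,0],230],
    [[0,0,0],[0,0,0],230],
    [[0,0,0],[0,0,0],230]
  ]
}}

```text
clock: 18.08
position: [0.522, -0.3125, 0.082]
orientation: [1.13, 1.569, -1.576]
contact_force: [0.5, -0.3, -1.2]
width: 0.0269
```

```bash
python3 - <<'E'
from h import *
plan([(.5228,-.3135,.08,-65)],230,step=.03)
cupview('w22',.0473)
E
```

```text
t 18.08 pos [ 0.522  -0.3125  0.082 ] jaw -65.0 tilt [-0.    -0.002 -1.   ] w 0.0269 q [ 0.57  0.65 -0.17  1.79  0.16  0.71 -0.82]
-> (0.5228, -0.3135, 0.08, -65) rows 1
[[0.002, 0.001, 0.0],[0.0, 0.1, -0.1],230],
vial bottom [233. 353.] cup if centred: x 135.0 330.0 y 280.0 460.0
force [ 0.5 -0.3 -1.2]
```

View pics/w22.png

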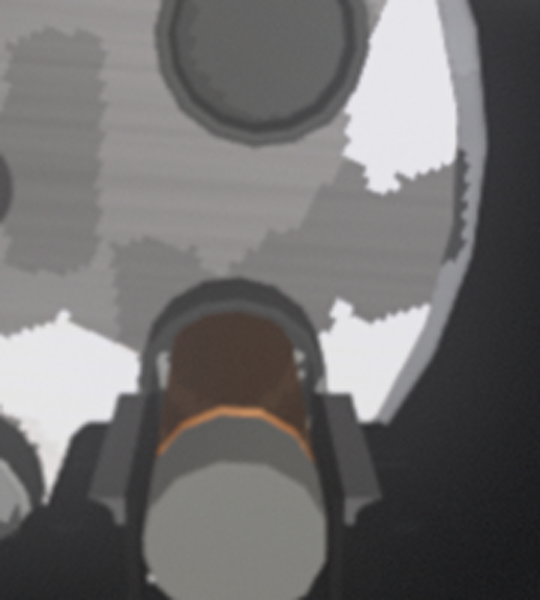

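Call:
{"api": "apply_moves", "payload": {
  "motion": [
    [[0.002,0,0],[0,0,0],230],
    [[0.002,0,0],[0,0,0],230],
    [[0,0,0],[0,0,0],230],
    [[0,0,0],[0,0,0],230]
  ]
}}

```text
clock: 18.47
position: [0.5234, -0.3126, 0.0795]
orientation: [1.85, 1.567, -0.855]
contact_force: [0.1, 0.5, -0.1]
width: 0.0266
```

Call:
{"api": "apply_moves", "payload": {
  "motion": [
    [[0.003,0,0],[0,0,0],230],
    [[0,0,0],[0,0,0],230],
    [[0,0,0],[0,0,0],230]
  ]
}}

```text
clock: 18.72
position: [0.5252, -0.3133, 0.0798]
orientation: [2.043, 1.562, -0.662]
contact_force: [-1.3, -0.9, -0.1]
width: 0.0267
```

```bash
python3 - <<'E'
from h import *
plan([(.5228,-.3135,.08,-65)],230,step=.03)
cupview('w23',.0473)
E
```

```text
t 18.72 pos [ 0.5252 -0.3133  0.0798] jaw -65.0 tilt [ 0.007 -0.006 -1.   ] w 0.0267 q [ 0.56  0.65 -0.17  1.79  0.16  0.7  -0.82]
-> (0.5228, -0.3135, 0.08, -65) rows 1
[[0.0, -0.001, 0.002],[0.0, -0.2, -0.5],230],
vial bottom [233. 352.] cup if centred: x 134.0 332.0 y 283.0 465.0
force [-1.3 -0.9 -0.1]
```

View pics/w23.png

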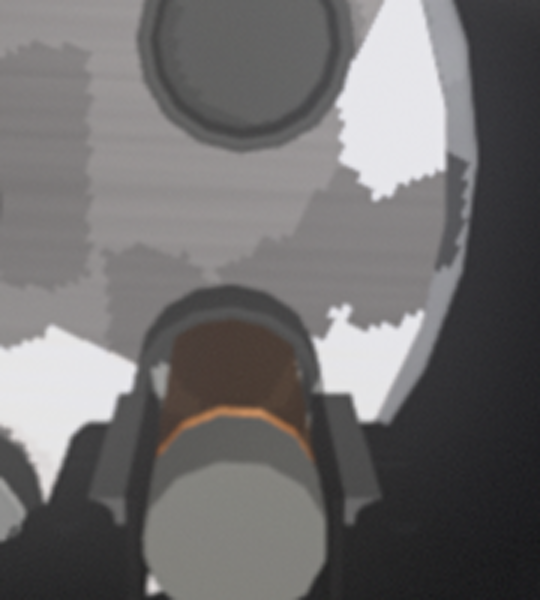

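Call:
{"api": "apply_moves", "payload": {
  "motion": [
    [[0,-0.001,0.002],[0,-0.2,-0.5],230],
    [[0,0,0],[0,0,0],190],
    [[0,0,0],[0,0,0],150],
    [[0,0,0],[0,0,0],115],
    [[0,0,0],[0,0,0],115],
    [[0,0,0],[0,0,0],115]
  ]
}}

```text
clock: 19.27
position: [0.5224, -0.3131, 0.0783]
orientation: [-1.503, 1.568, 2.075]
contact_force: [-0.3, 0.1, -0.2]
width: 0.0467
```

```bash
python3 - <<'E'
from h import *
plan([(.5228,-.3135,.2,-65)],115,step=.03)
cupview('w24',.0473)
E
```

```text
t 19.27 pos [ 0.5224 -0.3131  0.0783] jaw -65.0 tilt [-0.001  0.002 -1.   ] w 0.0467 q [ 0.57  0.66 -0.17  1.79  0.16  0.71 -0.82]
-> (0.5228, -0.3135, 0.2, -65) rows 5
[[-0.024, 0.0, 0.0],[0.0, 0.0, 0.0],115],
[[-0.024, 0.0, 0.0],[0.0, 0.0, 0.0],115],
[[-0.024, 0.0, 0.0],[0.0, 0.0, 0.0],115],
[[-0.024, 0.0, 0.0],[0.0, 0.0, 0.0],115],
[[-0.024, 0.0, 0.0],[0.0, 0.0, 0.0],115],
vial bottom [232. 353.] cup if centred: x 132.0 332.0 y 286.0 469.0
force [-0.3  0.1 -0.2]
```

View pics/w24.png

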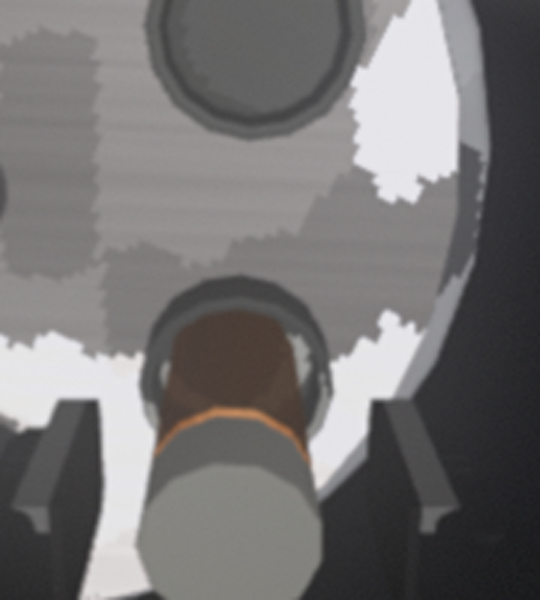

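Call:
{"api": "apply_moves", "payload": {
  "motion": [
    [[-0.02,0,0],[0,0,0],100],
    [[-0.03,0,0],[0,0,0],100],
    [[-0.035,0,0],[0,0,0],100],
    [[-0.035,-0.005,-0.003],[0,0,0],100],
    [[-0.02,-0.02,-0.012],[-0.3,0,0],100],
    [[0,-0.032,-0.018],[-0.3,0,0],100],
    [[0,-0.032,-0.018],[-0.3,0,0],100],
    [[0,-0.032,-0.018],[-0.3,0,0],100]
  ]
}}

```text
clock: 19.98
position: [0.5316, -0.1803, 0.2244]
orientation: [-0.325, 1.568, -3.024]
contact_force: [1.9, -0.3, -0.3]
width: 0.0517
```

Call:
{"api": "apply_moves", "payload": {
  "motion": [
    [[0,-0.032,-0.018],[-0.3,0,0],100],
    [[0,-0.032,-0.018],[-0.3,0,0],100],
    [[0,-0.032,-0.018],[-0.3,0,0],100],
    [[0,-0.032,-0.018],[-0.3,0,0],100],
    [[0,-0.032,-0.018],[-0.3,0,0],100],
    [[0,-0.032,-0.018],[-0.3,0,0],100],
    [[0,-0.032,-0.018],[-0.3,0,0],100],
    [[0,-0.032,-0.018],[-0.3,0,0],100]
  ]
}}

```text
clock: 20.65
position: [0.5457, 0.1265, 0.2265]
orientation: [2.261, 1.567, -0.397]
contact_force: [0.5, -0.9, 0.2]
width: 0.052
```

```bash
python3 - <<'E'
from h import *
plan([(.547,.288,.2,-60)],100,step=.037)
E
```

```text
t 20.65 pos [0.5457 0.1265 0.2265] jaw -62.3 tilt [ 0.003 -0.001 -1.   ] w 0.052 q [-0.12  0.42 -0.28  1.76  0.14  0.98 -1.54]
-> (0.547, 0.288, 0.2, -60) rows 5
[[0.005, -0.028, -0.015],[-0.5, 0.0, 0.0],100],
[[0.005, -0.028, -0.015],[-0.5, 0.0, 0.0],100],
[[0.005, -0.028, -0.016],[-0.5, 0.0, 0.0],100],
[[0.005, -0.028, -0.016],[-0.5, 0.0, 0.0],100],
[[0.005, -0.028, -0.016],[-0.5, 0.0, 0.0],100],
```

Call:
{"api": "apply_moves", "payload": {
  "motion": [
    [[0.005,-0.028,-0.015],[-0.5,0,0],100],
    [[0.005,-0.028,-0.015],[-0.5,0,0],100],
    [[0.005,-0.028,-0.015],[-0.5,0,0],100],
    [[0.01,-0.028,-0.015],[-0.5,0,0],100],
    [[0.02,-0.012,-0.008],[-0.3,0,0],100],
    [[0.02,0,0],[0,0,0],100],
    [[0,0,0],[0,0,0],100],
    [[0,0,0],[0,0,0],100]
  ]
}}

```text
clock: 21.32
position: [0.5427, 0.2896, 0.1609]
orientation: [-2.851, 1.561, 0.832]
contact_force: [0.1, 0.6, 0.2]
width: 0.0523
```

```bash
cat >> h.py <<'E'
def axv(name,ztop):
    c,im,st=snap('wrist',name,(160,180,400,380),3)
    R=Ro.from_euler('xyz',st['orientation']).as_matrix();p=st['position'];a=R[:,0];s=(ztop-p[2])/a[2]
    print('axis',((proj(c,p+a*s)-(160,180)+.5)*3).round(0))
    return c
E
python3 - <<'E'
from h import *
plan([(.547,.288,.1,-60)],100,step=.037)
c,im,st=snap('wrist','w25')
print(proj(c,(.547,.288,.06)))
E
```

```text
t 21.32 pos [0.5427 0.2896 0.1609] jaw -59.0 tilt [ 0.006  0.007 -1.   ] w 0.0523 q [-0.38  0.57 -0.29  1.7   0.2   0.89 -1.78]
-> (0.547, 0.288, 0.1, -60) rows 2
[[0.03, 0.002, -0.001],[0.5, -0.3, 0.1],100],
[[0.03, 0.002, -0.001],[0.5, -0.3, 0.1],100],
[281.81974541 210.16117571]
```

View pics/w25.png

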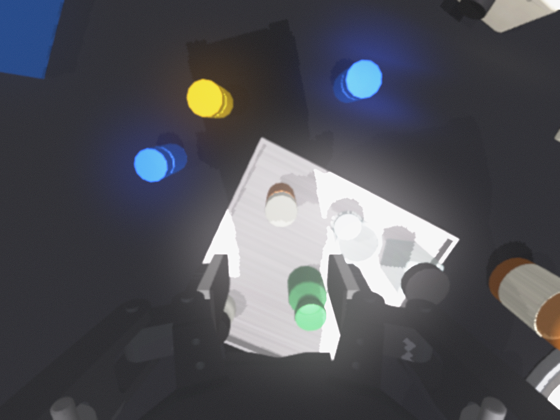

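Call:
{"api": "apply_moves", "payload": {
  "motion": [
    [[0.025,0.003,-0.002],[-0.3,-0.3,0.1],100],
    [[0.025,0.001,0],[-0.3,-0.2,0],100],
    [[0.022,0,0],[0,0,0],100],
    [[0,0,0],[0,0,0],100],
    [[0,0,0],[0,0,0],100]
  ]
}}

```text
clock: 21.78
position: [0.5522, 0.2835, 0.0945]
orientation: [2.88, 1.561, 0.282]
contact_force: [0.6, -0.1, 0.6]
width: 0.0517
```

```bash
python3 - <<'E'
from h import *
plan([(.547,.288,.036,-60)],100,step=.037)
axv('w26',.06)
E
```

```text
t 21.78 pos [0.5522 0.2835 0.0945] jaw -58.8 tilt [ 0.009  0.003 -1.   ] w 0.0517 q [-0.38  0.65 -0.27  1.75  0.24  0.76 -1.8 ]
-> (0.547, 0.288, 0.036, -60) rows 2
[[0.029, -0.003, 0.001],[0.6, -0.3, -0.1],100],
[[0.029, -0.003, 0.001],[0.6, -0.3, -0.1],100],
axis [353. 196.]
```

View pics/w26.png

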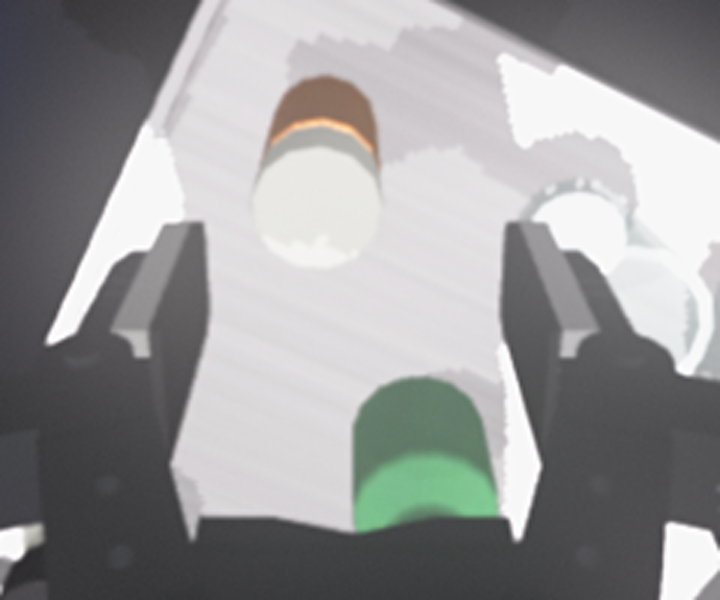

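Call:
{"api": "apply_moves", "payload": {
  "motion": [
    [[0.002,-0.007,0.002],[0.6,-0.3,-0.1],100],
    [[0.012,-0.001,0.001],[0.6,-0.2,0],100],
    [[0,0,0],[0,0,0],100],
    [[0,0,0],[0,0,0],100]
  ]
}}

```text
clock: 22.17
position: [0.5474, 0.2897, 0.0849]
orientation: [3.037, 1.564, 0.414]
contact_force: [0.0, 0.1, -0.2]
width: 0.0518
```

```bash
python3 - <<'E'
from h import *
plan([(.547,.288,.036,-60)],100,step=.037)
axv('w27',.06)
E
```

```text
t 22.17 pos [0.5474 0.2897 0.0849] jaw -60.3 tilt [ 0.006  0.003 -1.   ] w 0.0518 q [-0.4   0.66 -0.26  1.76  0.24  0.74 -1.83]
-> (0.547, 0.288, 0.036, -60) rows 2
[[0.024, 0.001, 0.001],[-0.1, -0.2, 0.0],100],
[[0.024, 0.001, 0.001],[-0.1, -0.2, 0.0],100],
axis [353. 216.]
```

View pics/w27.png

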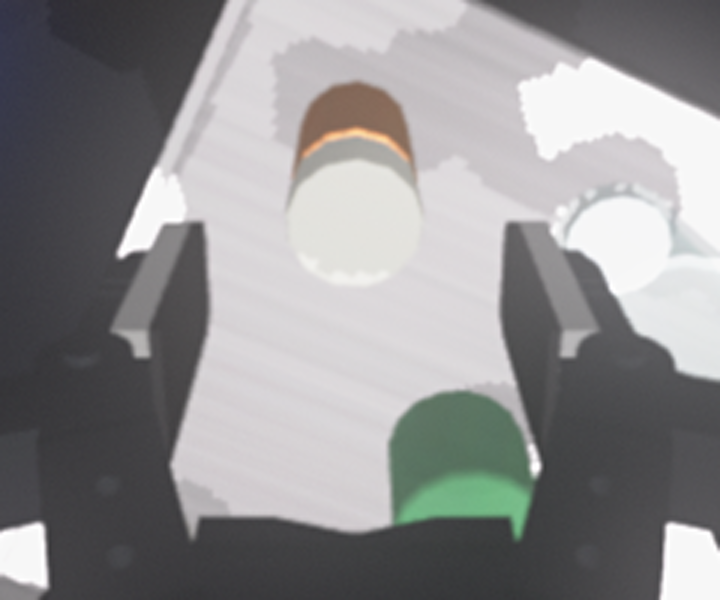

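Call:
{"api": "apply_moves", "payload": {
  "motion": [
    [[0.015,0,0.002],[0,-0.3,-0.1],100],
    [[0.016,0,0.001],[0,-0.2,0],100],
    [[0.014,0,0],[0,0,0],100],
    [[0,0,0],[0,0,0],100],
    [[0,0,0],[0,0,0],100]
  ]
}}

```text
clock: 22.63
position: [0.546, 0.2892, 0.0408]
orientation: [-2.72, 1.569, 0.941]
contact_force: [-0.1, 0.2, -0.4]
width: 0.0523
```

```bash
python3 - <<'E'
from h import *
plan([(.547,.288,.036,-60)],100,step=.037)
axv('w28',.06)
E
```

```text
t 22.63 pos [0.546  0.2892 0.0408] jaw -60.2 tilt [ 0.001  0.002 -1.   ] w 0.0523 q [-0.41  0.72 -0.24  1.79  0.26  0.66 -1.85]
-> (0.547, 0.288, 0.036, -60) rows 1
[[0.005, 0.002, 0.0],[-0.2, -0.1, 0.0],100],
axis [352. 342.]
```

View pics/w28.png

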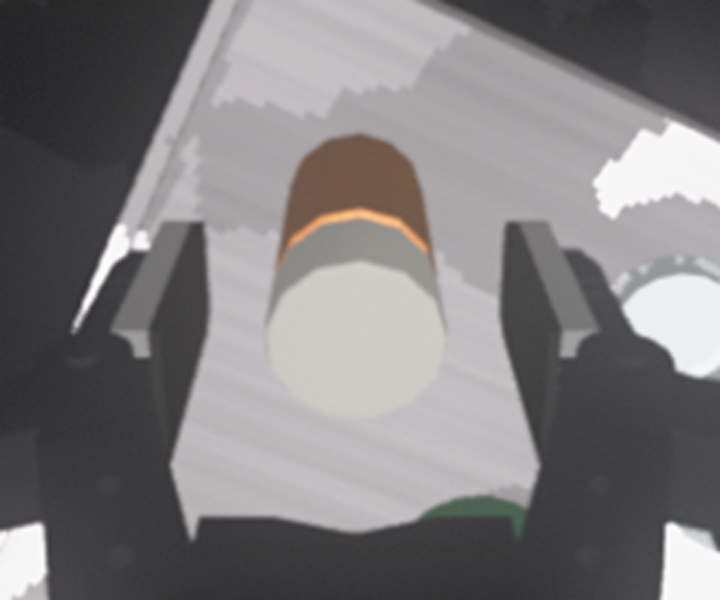

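Aligned; lower 4 mm and grip.

Call:
{"api": "apply_moves", "payload": {
  "motion": [
    [[0.004,0,0],[0,0,0],100],
    [[0,0,0],[0,0,0],100],
    [[0,0,0],[0,0,0],150],
    [[0,0,0],[0,0,0],200],
    [[0,0,0],[0,0,0],230],
    [[0,0,0],[0,0,0],230],
    [[0,0,0],[0,0,0],230],
    [[0,0,0],[0,0,0],230]
  ]
}}

```text
clock: 23.35
position: [0.5477, 0.2901, 0.0403]
orientation: [-3.046, 1.564, 0.615]
contact_force: [-0.2, 0.2, -0.1]
width: 0.0268
```

```bash
python3 - <<'E'
from h import *
plan([(.47,-.19,.22,-60)],230,step=.037)
axv('w29',.06)
E
```

```text
t 23.35 pos [0.5477 0.2901 0.0403] jaw -60.3 tilt [ 0.006  0.004 -1.   ] w 0.0268 q [-0.42  0.72 -0.24  1.79  0.26  0.65 -1.85]
-> (0.47, -0.19, 0.22, -60) rows 15
[[-0.012, 0.025, 0.02],[0.0, 0.0, 0.0],230],
[[-0.012, 0.025, 0.02],[0.0, 0.0, 0.0],230],
[[-0.012, 0.025, 0.02],[0.0, 0.0, 0.0],230],
[[-0.012, 0.025, 0.02],[0.0, 0.0, 0.0],230],
[[-0.012, 0.025, 0.02],[0.0, 0.0, 0.0],230],
[[-0.012, 0.025, 0.02],[0.0, 0.0, 0.0],230],
[[-0.012, 0.025, 0.02],[0.0, 0.0, 0.0],230],
[[-0.012, 0.025, 0.02],[0.0, 0.0, 0.0],230],
[[-0.012, 0.025, 0.02],[0.0, 0.0, 0.0],230],
[[-0.012, 0.025, 0.02],[0.0, 0.0, 0.0],230],
[[-0.012, 0.025, 0.02],[0.0, 0.0, 0.0],230],
[[-0.012, 0.025, 0.02],[0.0, 0.0, 0.0],230],
[[-0.012, 0.025, 0.02],[0.0, 0.0, 0.0],230],
[[-0.012, 0.025, 0.02],[0.0, 0.0, 0.0],230],
[[-0.012, 0.025, 0.02],[0.0, 0.0, 0.0],230],
axis [352. 344.]
```

View pics/w29.png

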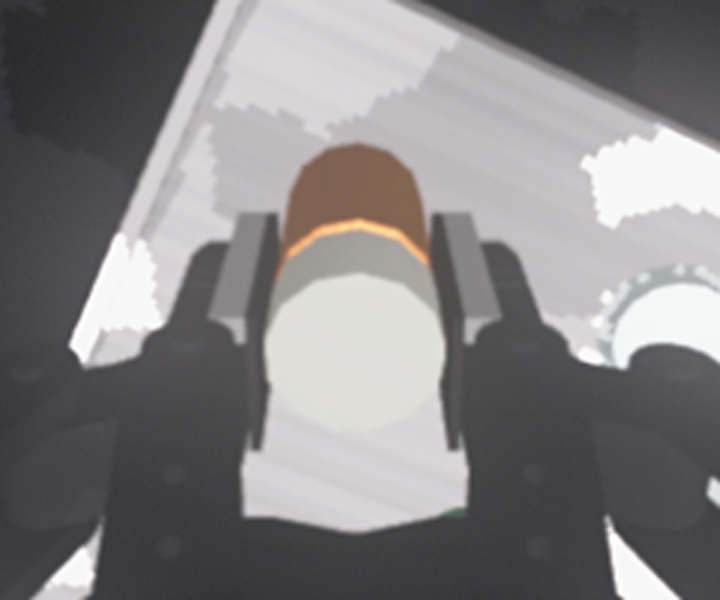

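Call:
{"api": "apply_moves", "payload": {
  "motion": [
    [[-0.012,0,0],[0,-0.2,0],230],
    [[-0.025,0,0],[0,-0.1,0],230],
    [[-0.03,0,0],[0,0,0],230],
    [[-0.03,0.005,0.004],[0,0,0],230],
    [[-0.03,0.012,0.01],[0,0,0],230],
    [[-0.025,0.02,0.016],[0,0,0],230],
    [[-0.01,0.026,0.021],[0,0,0],230],
    [[0,0.028,0.023],[0,0,0],230]
  ]
}}

```text
clock: 24.07
position: [0.5265, 0.1802, 0.2073]
orientation: [-1.506, 1.565, 2.168]
contact_force: [1.5, -0.4, -1.0]
width: 0.0267
```

Call:
{"api": "apply_moves", "payload": {
  "motion": [
    [[0,0.028,0.023],[0,0,0],230],
    [[0,0.028,0.023],[0,0,0],230],
    [[0,0.028,0.023],[0,0,0],230],
    [[0,0.028,0.023],[0,0,0],230],
    [[0,0.028,0.023],[0,0,0],230]
  ]
}}

```text
clock: 24.48
position: [0.4969, -0.0053, 0.2091]
orientation: [-2.575, 1.565, 1.103]
contact_force: [0.6, 0.2, -0.2]
width: 0.0268
```

```bash
python3 - <<'E'
from h import *
plan([(.4754,-.1985,.2,-60)],230,step=.037)
E
```

```text
t 24.48 pos [ 0.4969 -0.0053  0.2091] jaw -59.3 tilt [ 0.003  0.006 -1.   ] w 0.0268 q [ 0.14  0.35 -0.29  1.94  0.13  0.87 -1.26]
-> (0.4754, -0.1985, 0.2, -60) rows 6
[[0.001, 0.026, 0.02],[0.1, 0.0, 0.0],230],
[[0.001, 0.026, 0.019],[0.1, 0.0, 0.0],230],
[[0.001, 0.026, 0.019],[0.1, 0.0, 0.0],230],
[[0.001, 0.026, 0.019],[0.1, 0.0, 0.0],230],
[[0.001, 0.026, 0.019],[0.1, 0.0, 0.0],230],
[[0.001, 0.026, 0.019],[0.1, 0.0, 0.0],230],
```

Call:
{"api": "apply_moves", "payload": {
  "motion": [
    [[0.001,0.026,0.02],[0.1,-0.1,0],230],
    [[0.001,0.026,0.019],[0.1,-0.1,0],230],
    [[0.001,0.026,0.019],[0.1,0,0],230],
    [[0.001,0.026,0.019],[0.1,0,0],230],
    [[0.01,0.025,0.019],[0,0,0],230],
    [[0.02,0.01,0.006],[0,0,0],230],
    [[0,0,0],[0,0,0],230],
    [[0,0,0],[0,0,0],230]
  ]
}}

```text
clock: 25.15
position: [0.474, -0.1953, 0.1753]
orientation: [1.97, 1.569, -0.656]
contact_force: [0.2, 1.1, -0.6]
width: 0.0267
```

```bash
python3 - <<'E'
from h import *
plan([(.4754,-.1985,.11,-60)],230,step=.025)
E
```

```text
t 25.15 pos [ 0.474  -0.1953  0.1753] jaw -60.5 tilt [ 0.002 -0.001 -1.   ] w 0.0267 q [ 0.47  0.41 -0.23  1.94  0.13  0.8  -0.9 ]
-> (0.4754, -0.1985, 0.11, -60) rows 3
[[0.022, 0.001, 0.0],[-0.2, 0.0, 0.0],230],
[[0.022, 0.001, 0.0],[-0.2, 0.0, 0.0],230],
[[0.022, 0.001, 0.0],[-0.2, 0.0, 0.0],230],
```

Call:
{"api": "apply_moves", "payload": {
  "motion": [
    [[0.02,0.003,0],[0,0,0],230],
    [[0.022,0.001,0.001],[0,0,0],230],
    [[0.022,0,0.001],[0,-0.1,0],230],
    [[0.01,0,0],[0,-0.1,0],230],
    [[0,0,0],[0,0,0],230],
    [[0,0,0],[0,0,0],230]
  ]
}}

```text
clock: 25.65
position: [0.479, -0.1931, 0.104]
orientation: [2.227, 1.565, -0.391]
contact_force: [0.1, 0.1, -0.6]
width: 0.0268
```

```bash
python3 - <<'E'
from h import *
plan([(.4754,-.1985,.068,-60)],230,step=.025)
cupview('w30',.0363)
E
```

```text
t 25.65 pos [ 0.479  -0.1931  0.104 ] jaw -60.0 tilt [ 0.005 -0.002 -1.   ] w 0.0268 q [ 0.44  0.52 -0.21  2.01  0.18  0.62 -0.94]
-> (0.4754, -0.1985, 0.068, -60) rows 2
[[0.018, 0.001, 0.003],[0.0, -0.1, -0.1],230],
[[0.018, 0.001, 0.003],[0.0, -0.1, -0.1],230],
vial bottom [233. 372.] cup if centred: x 145.0 320.0 y 250.0 415.0
force [ 0.1  0.1 -0.6]
```

View pics/w30.png

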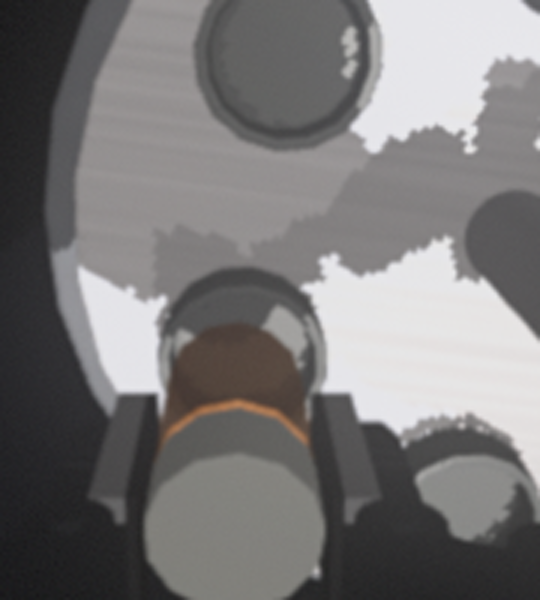

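Call:
{"api": "apply_moves", "payload": {
  "motion": [
    [[0.001,0.002,0.005],[0,-0.2,-0.2],230],
    [[0.006,0,0],[0,-0.1,0],230],
    [[0,0,0],[0,0,0],230],
    [[0,0,0],[0,0,0],230]
  ]
}}

```text
clock: 26.03
position: [0.4777, -0.1976, 0.1003]
orientation: [1.904, 1.565, -0.714]
contact_force: [-0.2, -1.1, -0.2]
width: 0.027
```

```bash
python3 - <<'E'
from h import *
plan([(.4754,-.1985,.068,-60)],230,step=.025)
cupview('w31',.0363)
E
```

```text
t 26.03 pos [ 0.4777 -0.1976  0.1003] jaw -60.0 tilt [ 0.004 -0.004 -1.   ] w 0.027 q [ 0.44  0.52 -0.21  2.02  0.18  0.61 -0.93]
-> (0.4754, -0.1985, 0.068, -60) rows 2
[[0.016, 0.0, 0.001],[0.0, -0.1, -0.1],230],
[[0.016, 0.0, 0.001],[0.0, -0.1, -0.1],230],
vial bottom [233. 372.] cup if centred: x 143.0 322.0 y 255.0 422.0
force [-0.2 -1.1 -0.2]
```

View pics/w31.png

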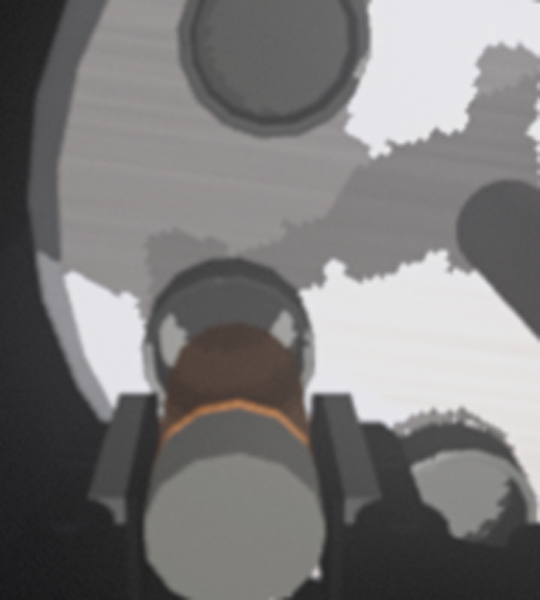

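Call:
{"api": "apply_moves", "payload": {
  "motion": [
    [[0.009,-0.001,0.001],[0,-0.2,-0.2],230],
    [[0.009,0,0],[0,-0.1,0],230],
    [[0.008,0,0],[0,0,0],230],
    [[0,0,0],[0,0,0],230],
    [[0,0,0],[0,0,0],230]
  ]
}}

```text
clock: 26.5
position: [0.4761, -0.1974, 0.0714]
orientation: [0.283, 1.567, -2.335]
contact_force: [-0.6, -0.4, 0.3]
width: 0.0267
```

```bash
python3 - <<'E'
from h import *
plan([(.477,-.1975,.068,-60)],230,step=.025)
cupview('w32',.0363)
E
```

```text
t 26.5 pos [ 0.4761 -0.1974  0.0714] jaw -60.0 tilt [-0.003 -0.003 -1.   ] w 0.0267 q [ 0.43  0.57 -0.19  2.04  0.2   0.55 -0.95]
-> (0.477, -0.1975, 0.068, -60) rows 1
[[0.003, 0.001, -0.001],[0.0, 0.2, -0.1],230],
vial bottom [233. 372.] cup if centred: x 129.0 336.0 y 297.0 485.0
force [-0.6 -0.4  0.3]
```

View pics/w32.png

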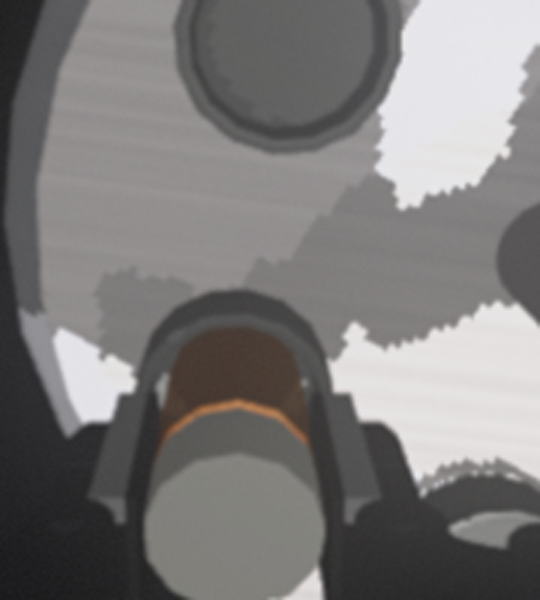

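Call:
{"api": "apply_moves", "payload": {
  "motion": [
    [[0.002,0,0],[0,0.1,-0.1],230],
    [[0.002,0,0],[0,0,0],230],
    [[0,0,0],[0,0,0],230],
    [[0,0,0],[0,0,0],230]
  ]
}}

```text
clock: 26.88
position: [0.4763, -0.1974, 0.0674]
orientation: [-0.263, 1.569, -2.881]
contact_force: [-0.9, 0.4, -0.7]
width: 0.0268
```

Call:
{"api": "apply_moves", "payload": {
  "motion": [
    [[0.003,0,0],[0,0,0],230],
    [[0,0,0],[0,0,0],230],
    [[0,0,0],[0,0,0],230]
  ]
}}

```text
clock: 27.13
position: [0.4776, -0.1976, 0.0672]
orientation: [1.832, 1.568, -0.786]
contact_force: [-0.1, -0.5, -0.6]
width: 0.0268
```

```bash
python3 - <<'E'
from h import *
plan([(.477,-.1975,.068,-60)],230,step=.025)
print(bot.observe()['contact_force'])
E
```

```text
t 27.13 pos [ 0.4776 -0.1976  0.0672] jaw -60.0 tilt [ 0.002 -0.002 -1.   ] w 0.0268 q [ 0.43  0.58 -0.19  2.04  0.2   0.54 -0.95]
-> (0.477, -0.1975, 0.068, -60) rows 1
[[-0.001, 0.0, 0.0],[0.0, 0.0, -0.2],230],
[-0.12023558 -0.5012356  -0.5572816 ]
```

Stopped on the floor (expected 0.068). Release.

Call:
{"api": "apply_moves", "payload": {
  "motion": [
    [[0,0,0.001],[0,0,-0.2],230],
    [[0,0,0],[0,0,0],190],
    [[0,0,0],[0,0,0],150],
    [[0,0,0],[0,0,0],115],
    [[0,0,0],[0,0,0],115],
    [[0,0,0],[0,0,0],115]
  ]
}}

```text
clock: 27.63
position: [0.4761, -0.1974, 0.0667]
orientation: [-1.716, 1.568, 1.949]
contact_force: [-0.8, 0.1, 0.1]
width: 0.0467
```

Call:
{"api": "apply_moves", "payload": {
  "motion": [
    [[-0.015,0,0],[0,0,0],115],
    [[-0.03,0,0],[0,0,0],115],
    [[-0.035,0,0],[0,0,0],115],
    [[-0.035,0,0],[0,0,0],115],
    [[-0.02,0,0],[0,0,0],115],
    [[0,0,0],[0,0,0],115],
    [[0,0,0],[0,0,0],115]
  ]
}}

```text
clock: 28.22
position: [0.4759, -0.1984, 0.2064]
orientation: [-1.227, 1.566, 2.438]
contact_force: [-0.0, -0.0, 0.0]
width: 0.0467
```

```bash
python3 - <<'E'
from h import *
plan([(.5324,-.2425,.2,-68)],115,step=.03)
c,im,st=snap('wrist','w33')
E
```

```text
t 28.22 pos [ 0.4759 -0.1984  0.2064] jaw -60.0 tilt [-0.003  0.003 -1.   ] w 0.0467 q [ 0.48  0.38 -0.25  1.89  0.12  0.89 -0.87]
-> (0.5324, -0.2425, 0.2, -68) rows 3
[[0.002, 0.022, -0.009],[2.7, 0.0, 0.1],115],
[[0.002, 0.022, -0.01],[2.7, 0.0, 0.1],115],
[[0.002, 0.021, -0.011],[2.7, 0.0, 0.1],115],
```

View pics/w33.png

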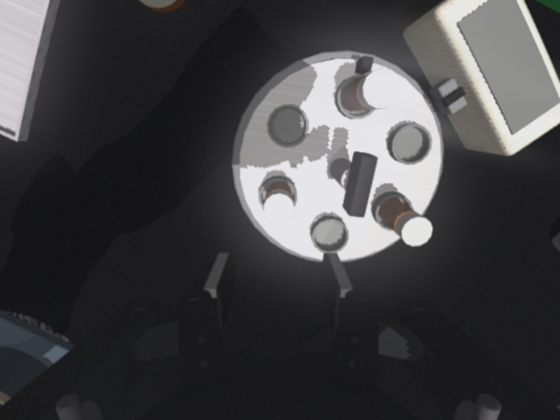

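Call:
{"api": "apply_moves", "payload": {
  "motion": [
    [[0.002,0.022,-0.009],[2.7,0,0.1],115],
    [[0.002,0.022,-0.01],[2.7,0,0.1],115],
    [[0.002,0.018,-0.01],[2.5,0,0],115],
    [[0,0,0],[0,0,0],115],
    [[0,0,0],[0,0,0],115]
  ]
}}

```text
clock: 28.68
position: [0.5292, -0.2409, 0.1934]
orientation: [-0.533, 1.56, 2.989]
contact_force: [-0.4, 0.1, -0.4]
width: 0.047
```

```bash
python3 - <<'E'
from h import *
plan([(.5324,-.2425,.15,-67.7)],115,step=.03)
c,im,st=snap('wrist','w34',(200,60,460,270),3)
f=lambda q:((q-(200,60)+.5)*3).round(0)
print('centre@.118',f(proj(c,(.5324,-.2425,.118))))
for a in (-25,-24,-23,-22): print(a,f(proj(c,(.5324+.1105*np.cos(np.radians(a)),-.2425+.1105*np.sin(np.radians(a)),.055))))
for a in (20,22.3,24): print(a,f(proj(c,(.5324+.1005*np.cos(np.radians(a)),-.2425+.1005*np.sin(np.radians(a)),.06))))
E
```

```text
t 28.68 pos [ 0.5292 -0.2409  0.1934] jaw -68.2 tilt [-0.01   0.002 -1.   ] w 0.047 q [ 0.47  0.49 -0.19  1.74  0.12  0.93 -0.96]
-> (0.5324, -0.2425, 0.15, -67.7) rows 2
[[0.022, 0.001, -0.001],[-0.2, 0.3, 0.2],115],
[[0.022, 0.001, -0.001],[-0.2, 0.3, 0.2],115],
centre@.118 [245. 478.]
-25 [517. 166.]
-24 [513. 161.]
-23 [508. 156.]
-22 [504. 151.]
20 [256.  73.]
22.3 [241.  73.]
24 [231.  73.]
```

View pics/w34.png

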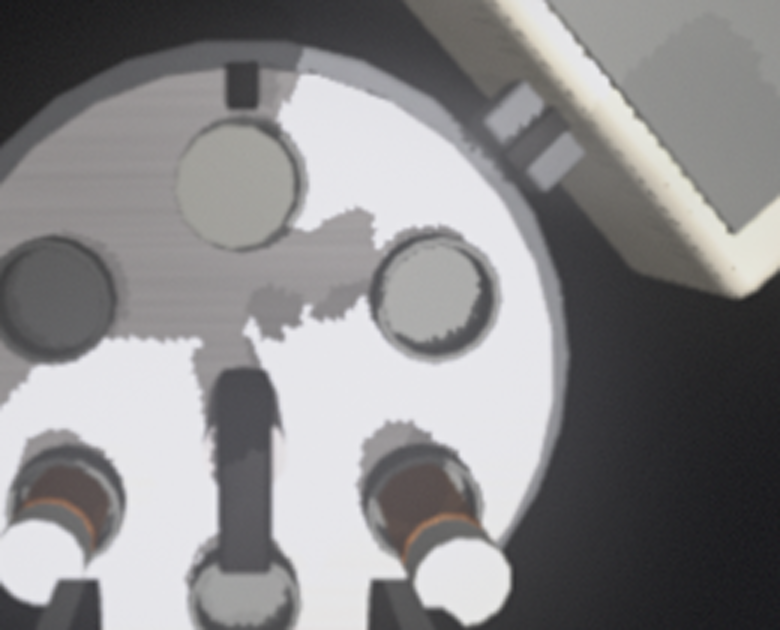

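```bash
python3 - <<'E'
from h import *
st=bot.observe();d=get_image('wrist');c=cam(d,st)
for q in ((535,135),(522,147),(515,110),(555,160),(545,125)):
  for z in (.051,.055,.059):
    P=onz(c,(200+(q[0]+.5)/3-.5,60+(q[1]+.5)/3-.5),z);v=P[:2]-(.5324,-.2425);print(q,z,P[:2].round(4),'ang',np.degrees(np.arctan2(v[1],v[0])).round(2),'r',np.hypot(*v).round(4))
im=d['image'][:,:,::-1]
cv2.imwrite('pics/w35.png',cv2.resize(im[70:140,340:410],None,fx=8,fy=8,interpolation=cv2.INTER_CUBIC))
cs,ims,_=snap('top','t35',(380,120,450,190),8)
E
```

```text
(535, 135) 0.051 [ 0.6427 -0.2916] ang -23.98 r 0.1207
(535, 135) 0.055 [ 0.6421 -0.2904] ang -23.61 r 0.1197
(535, 135) 0.059 [ 0.6415 -0.2893] ang -23.23 r 0.1187
(522, 147) 0.051 [ 0.6381 -0.2895] ang -23.97 r 0.1157
(522, 147) 0.055 [ 0.6376 -0.2884] ang -23.58 r 0.1148
(522, 147) 0.059 [ 0.637  -0.2873] ang -23.18 r 0.1138
(515, 110) 0.051 [ 0.6467 -0.2829] ang -19.45 r 0.1212
(515, 110) 0.055 [ 0.646  -0.2819] ang -19.1 r 0.1203
(515, 110) 0.059 [ 0.6454 -0.2809] ang -18.75 r 0.1193
(555, 160) 0.051 [ 0.6386 -0.3004] ang -28.6 r 0.121
(555, 160) 0.055 [ 0.6381 -0.2992] ang -28.2 r 0.1199
(555, 160) 0.059 [ 0.6375 -0.2979] ang -27.79 r 0.1188
(545, 125) 0.051 [ 0.6464 -0.293 ] ang -23.92 r 0.1247
(545, 125) 0.055 [ 0.6457 -0.2919] ang -23.56 r 0.1236
(545, 125) 0.059 [ 0.645  -0.2907] ang -23.19 r 0.1225
```

View pics/w35.png

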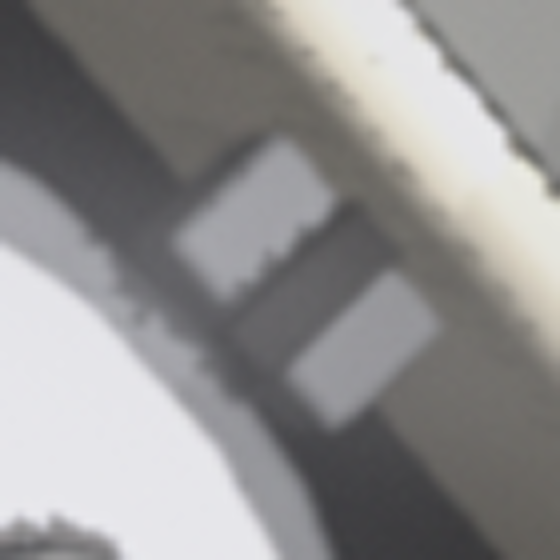

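Call:
{"api": "apply_moves", "payload": {
  "motion": [
    [[0.02,0.001,-0.002],[-0.2,0.3,0.2],115],
    [[0.02,0.001,-0.001],[-0.1,0.2,0.1],115],
    [[0.006,0,0],[0,0,0],115],
    [[0,0,0],[0,0,0],115],
    [[0,0,0],[0,0,0],115]
  ]
}}

```text
clock: 29.25
position: [0.5302, -0.2391, 0.1483]
orientation: [2.748, 1.57, -0.003]
contact_force: [0.1, 0.9, 0.3]
width: 0.0472
```

```bash
python3 - <<'E'
from h import *
plan([(.5324,-.2425,.095,-67.7)],115,step=.03)
axv('w36',.118)
E
```

```text
t 29.25 pos [ 0.5302 -0.2391  0.1483] jaw -67.6 tilt [ 0.001 -0.    -1.   ] w 0.0472 q [ 0.47  0.53 -0.19  1.8   0.13  0.82 -0.97]
-> (0.5324, -0.2425, 0.095, -67.7) rows 2
[[0.027, 0.002, 0.0],[0.0, 0.0, 0.0],115],
[[0.027, 0.002, 0.0],[0.0, 0.0, 0.0],115],
axis [352. 205.]
```

View pics/w36.png

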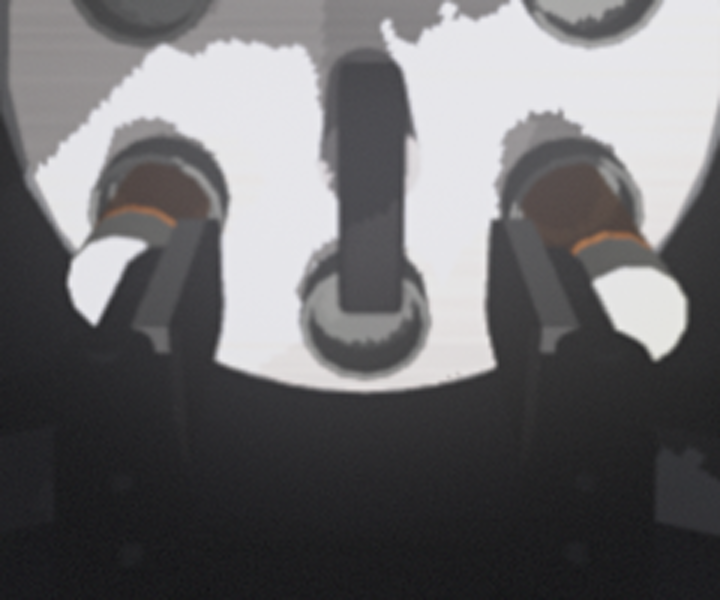

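Call:
{"api": "apply_moves", "payload": {
  "motion": [
    [[0.005,0.004,-0.001],[0,0,0],115],
    [[0.016,0,0],[0,0,0],115],
    [[0.016,0,0],[0,0,0],115],
    [[0.01,0,0],[0,0,0],115],
    [[0,0,0],[0,0,0],115],
    [[0,0,0],[0,0,0],115]
  ]
}}

```text
clock: 29.8
position: [0.5364, -0.2446, 0.1044]
orientation: [2.368, 1.561, -0.383]
contact_force: [-1.5, 0.2, -0.9]
width: 0.0469
```

```bash
python3 - <<'E'
from h import *
plan([(.5324,-.2425,.095,-67.7)],115,step=.03)
axv('w37',.118)
E
```

```text
t 29.8 pos [ 0.5364 -0.2446  0.1044] jaw -67.6 tilt [ 0.009 -0.004 -1.   ] w 0.0469 q [ 0.46  0.6  -0.18  1.83  0.15  0.72 -0.98]
-> (0.5324, -0.2425, 0.095, -67.7) rows 1
[[0.009, -0.004, 0.003],[0.1, -0.4, -0.4],115],
axis [352. 322.]
```

View pics/w37.png

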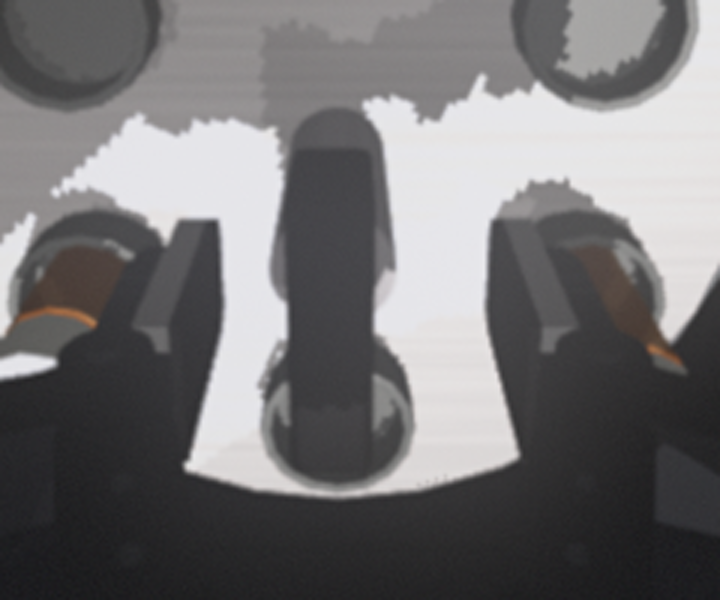

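Call:
{"api": "apply_moves", "payload": {
  "motion": [
    [[0.009,-0.003,0.001],[0,-0.4,-0.4],115],
    [[0,0,0],[0,0,0],115],
    [[0,0,0],[0,0,0],170],
    [[0,0,0],[0,0,0],220],
    [[0,0,0],[0,0,0],255],
    [[0,0,0],[0,0,0],255],
    [[0,0,0],[0,0,0],255],
    [[0,0,0],[0,0,0],255]
  ],
  "grip_force": 50
}}

```text
clock: 30.52
position: [0.5347, -0.2411, 0.097]
orientation: [-2.703, 1.57, 0.829]
contact_force: [0.1, 0.7, -2.4]
width: 0.0202
```

```bash
python3 - <<'E'
from h import *
plan([(.5324,-.2425,.095,-113.6)],255,step=.03,rstep=5)
print(bot.observe()['contact_force'])
axv('w38',.118)
E
```

```text
t 30.52 pos [ 0.5347 -0.2411  0.097 ] jaw -67.6 tilt [ 0.001  0.001 -1.   ] w 0.0202 q [ 0.46  0.61 -0.18  1.84  0.15  0.71 -0.98]
-> (0.5324, -0.2425, 0.095, -113.6) rows 10
[[0.0, 0.0, 0.0],[4.6, 0.0, 0.0],255],
[[0.0, 0.0, 0.0],[4.6, 0.0, 0.0],255],
[[0.0, 0.0, 0.0],[4.6, 0.0, 0.0],255],
[[0.0, 0.0, 0.0],[4.6, 0.0, 0.0],255],
[[0.0, 0.0, 0.0],[4.6, 0.0, 0.0],255],
[[0.0, 0.0, 0.0],[4.6, 0.0, 0.0],255],
[[0.0, 0.0, 0.0],[4.6, 0.0, 0.0],255],
[[0.0, 0.0, 0.0],[4.6, 0.0, 0.0],255],
[[0.0, 0.0, 0.0],[4.6, 0.0, 0.0],255],
[[0.0, 0.0, 0.0],[4.6, 0.0, 0.0],255],
[ 0.08803372  0.68666059 -2.39135525]
axis [351. 349.]
```

View pics/w38.png

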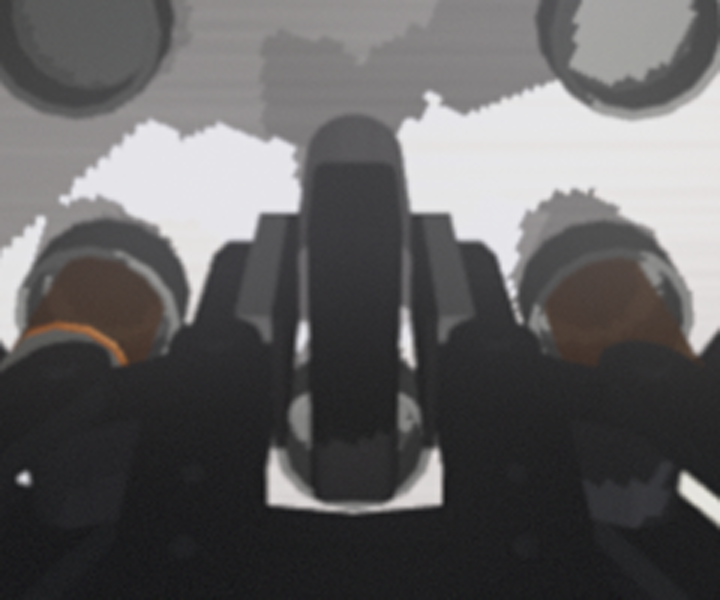

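Call:
{"api": "apply_moves", "payload": {
  "motion": [
    [[0,0,0],[0,0,0],255],
    [[0,0,0],[0,0,0],255]
  ]
}}

```text
clock: 30.73
position: [0.5347, -0.2411, 0.0969]
orientation: [-2.646, 1.57, 0.886]
contact_force: [-0.1, 1.0, -0.8]
width: 0.02
```

Call:
{"api": "apply_moves", "payload": {
  "motion": [
    [[0,0,0],[0,0,0],180],
    [[0,0,0],[0,0,0],180],
    [[-0.006,0,0],[0,0,0],180],
    [[0,0,0],[0,0,0],180],
    [[0,0,0],[0,0,0],255],
    [[0,0,0],[0,0,0],255],
    [[0,0,0],[0,0,0],255],
    [[0,0,0],[0,0,0],255]
  ]
}}

```text
clock: 31.4
position: [0.5348, -0.2411, 0.1042]
orientation: [-3.056, 1.569, 0.476]
contact_force: [-0.1, 0.7, -0.4]
width: 0.0132
```

Call:
{"api": "apply_moves", "payload": {
  "motion": [
    [[0,0,0],[0,0,0],255],
    [[0,0,0],[0,0,0],255]
  ]
}}

```text
clock: 31.57
position: [0.5349, -0.241, 0.1042]
orientation: [-3.03, 1.569, 0.502]
contact_force: [-0.2, 0.9, 0.2]
width: 0.0128
```

Call:
{"api": "apply_moves", "payload": {
  "motion": [
    [[0,0,0],[2,0,0],255],
    [[0,0,0],[4,0,0],255],
    [[0,0,0],[5,0,0],255],
    [[0,0,0],[5,0,0],255],
    [[0,0,0],[5,0,0],255],
    [[0,0,0],[5,0,0],255],
    [[0,0,0],[3,0,0],255],
    [[0,0,0],[0,0,0],255]
  ]
}}

```text
clock: 32.23
position: [0.5351, -0.2434, 0.1042]
orientation: [2.476, 1.568, -0.803]
contact_force: [0.1, 0.2, -0.9]
width: 0.0134
```

```bash
python3 - <<'E'
from h import *
plan([(.5324,-.2425,.104,-113.6)],255,step=.03,rstep=5)
s=bot.observe();print(s['contact_force'],s['moment'])
c,im,st=snap('wrist','w39')
E
```

```text
t 32.23 pos [ 0.5351 -0.2434  0.1042] jaw -97.8 tilt [ 0.002 -0.002 -1.   ] w 0.0134 q [ 0.36  0.59 -0.03  1.83  0.02  0.71 -1.38]
-> (0.5324, -0.2425, 0.104, -113.6) rows 4
[[0.0, 0.0, 0.001],[3.9, 0.0, 0.0],255],
[[0.0, 0.0, 0.001],[3.9, 0.0, 0.0],255],
[[0.0, 0.0, 0.001],[3.9, 0.0, 0.0],255],
[[0.0, 0.0, 0.001],[3.9, 0.0, 0.0],255],
[ 0.08012882  0.21706482 -0.85988683] [ 0.14769411  0.156741   -0.16171571]
```

View pics/w39.png

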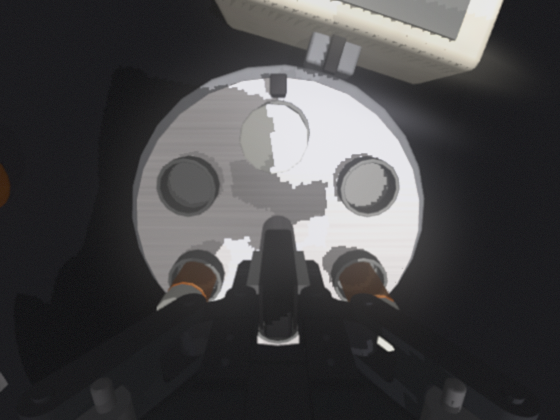

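Call:
{"api": "apply_moves", "payload": {
  "motion": [
    [[0,0,0],[3,0,0],255],
    [[0,0,0],[4,0,0],255],
    [[0,0,0],[4,0,0],255],
    [[0,0,0],[2,0,0],255],
    [[0,0,0],[0,0,0],255],
    [[0,0,0],[0,0,0],255]
  ]
}}

```text
clock: 32.78
position: [0.5349, -0.2443, 0.1042]
orientation: [2.42, 1.567, -1.077]
contact_force: [0.4, 0.3, 0.0]
width: 0.0128
```

```bash
python3 - <<'E'
from h import *
plan([(.5324,-.2425,.104,-113.6)],255,step=.03,rstep=5)
c,im,st=snap('wrist','w40',(180,20,380,170),4)
snap('top','t40',(340,115,460,265),4)
E
```

```text
t 32.78 pos [ 0.5349 -0.2443  0.1042] jaw -110.4 tilt [ 0.002 -0.003 -1.   ] w 0.0128 q [ 0.32  0.6   0.04  1.83 -0.03  0.71 -1.55]
-> (0.5324, -0.2425, 0.104, -113.6) rows 1
[[0.0, -0.001, 0.003],[3.2, -0.2, -0.1],255],
```

View pics/w40.png

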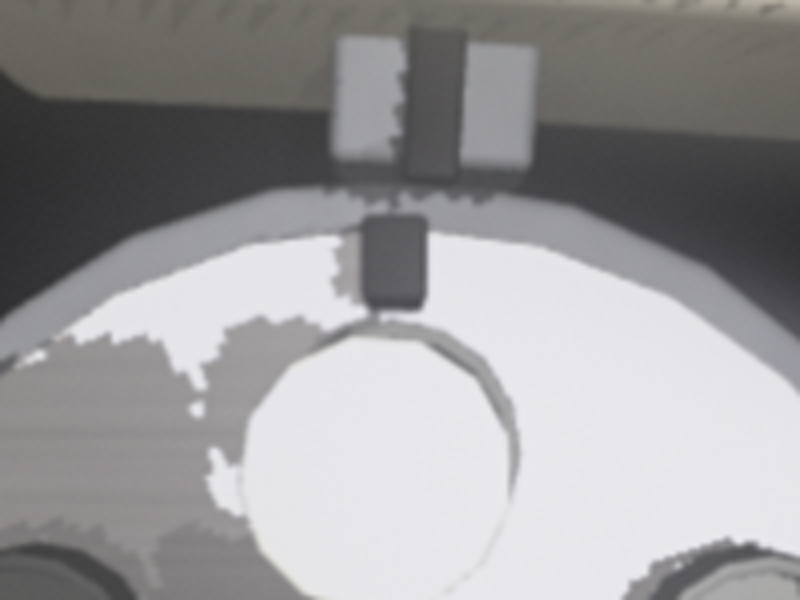

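Call:
{"api": "apply_moves", "payload": {
  "motion": [
    [[0,0,0],[3.2,0,0],255],
    [[0,0,0],[0,0,0],255],
    [[0,0,0],[0,0,0],255]
  ]
}}

```text
clock: 33.13
position: [0.5348, -0.2445, 0.1042]
orientation: [2.534, 1.567, -1.015]
contact_force: [0.1, 0.4, -0.3]
width: 0.0131
```

```bash
python3 - <<'E'
from h import *
plan([(.5324,-.2425,.104,-113.6)],255,step=.03,rstep=5)
c,im,st=snap('wrist','w41',(180,20,380,170),4)
for a in (-22.6,-23.6,-24.6):
  print(a,[((proj(c,(.5324+r*np.cos(np.radians(a)),-.2425+r*np.sin(np.radians(a)),z))-(180,20)+.5)*4).round(0) for r,z in ((.1005,.06),(.1105,.055),(.125,.055))])
E
```

```text
t 33.13 pos [ 0.5348 -0.2445  0.1042] jaw -113.4 tilt [ 0.002 -0.003 -1.   ] w 0.0131 q [ 0.31  0.6   0.05  1.83 -0.04  0.71 -1.59]
-> (0.5324, -0.2425, 0.104, -113.6) rows 1
[[0.0, -0.001, 0.003],[0.2, -0.2, -0.1],255],
-22.6 [array([370., 241.]), array([369., 171.]), array([367.,  60.])]
-23.6 [array([382., 240.]), array([383., 171.]), array([383.,  60.])]
-24.6 [array([395., 241.]), array([396., 171.]), array([398.,  60.])]
```

View pics/w41.png

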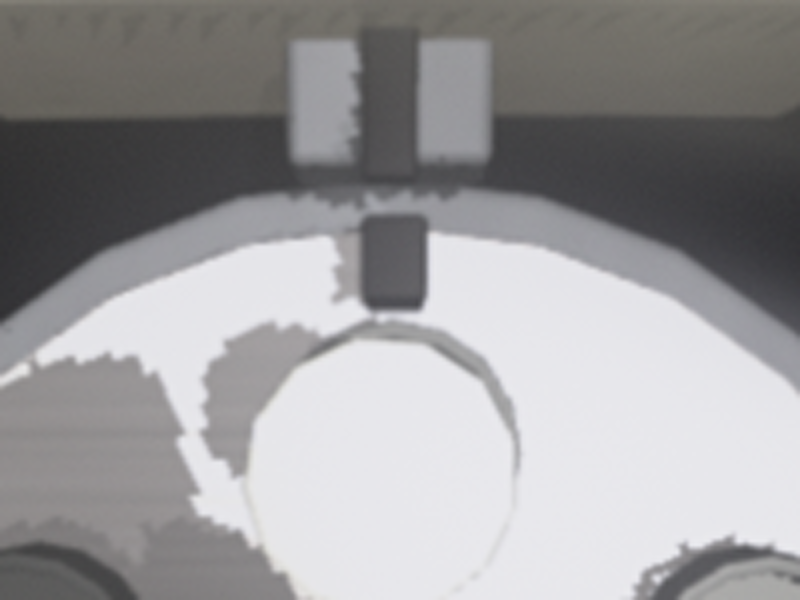

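Call:
{"api": "apply_moves", "payload": {
  "motion": [
    [[0,0,0],[-0.5,0,0],255],
    [[0,0,0],[0,0,0],255],
    [[0,0,0],[0,0,0],255]
  ]
}}

```text
clock: 33.43
position: [0.5348, -0.2445, 0.1042]
orientation: [2.59, 1.567, -0.947]
contact_force: [-0.3, -0.2, 0.2]
width: 0.0131
```

```bash
python3 - <<'E'
from h import *
plan([(.5324,-.2425,.104,-113.6)],255,step=.03,rstep=5)
c,im,st=snap('wrist','w42',(180,20,380,170),4)
E
```

```text
t 33.43 pos [ 0.5348 -0.2445  0.1042] jaw -112.6 tilt [ 0.002 -0.003 -1.   ] w 0.0131 q [ 0.32  0.6   0.05  1.83 -0.04  0.71 -1.58]
-> (0.5324, -0.2425, 0.104, -113.6) rows 1
[[0.0, -0.001, 0.003],[1.0, -0.2, -0.1],255],
```

View pics/w42.png

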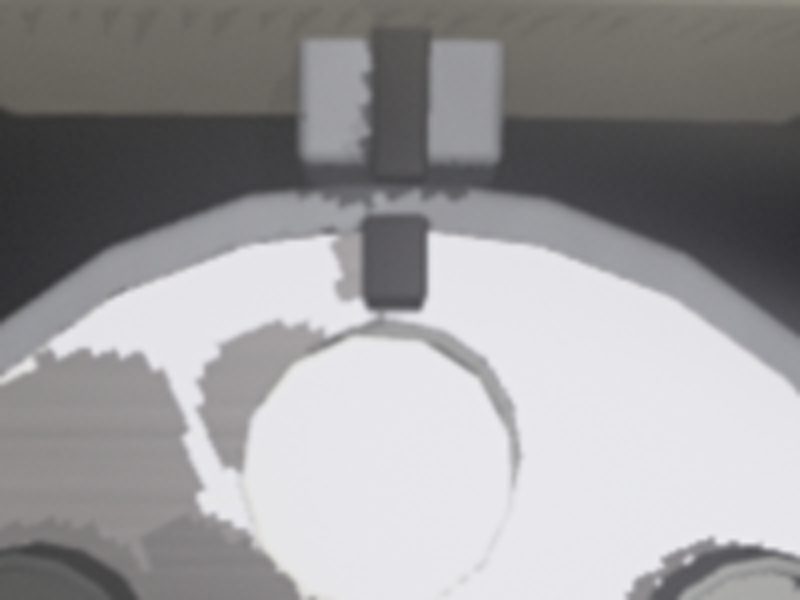

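Call:
{"api": "apply_moves", "payload": {
  "motion": [
    [[0,0,0],[0,0,0],220],
    [[0,0,0],[0,0,0],180],
    [[0,0,0],[0,0,0],150],
    [[0,0,0],[0,0,0],150],
    [[-0.015,0,0],[0,0,0],150],
    [[-0.03,0,0],[0,0,0],150],
    [[-0.03,0,0],[0,0,0],150],
    [[-0.03,0,0],[0,0,0],150]
  ]
}}

```text
clock: 34.15
position: [0.5317, -0.2429, 0.2062]
orientation: [0.311, 1.562, 3.06]
contact_force: [1.2, 0.7, -0.2]
width: 0.0351
```

Call:
{"api": "apply_moves", "payload": {
  "motion": [
    [[-0.02,0,0.01],[0,0,0],120],
    [[0,0,0.03],[0,0,0],120],
    [[0,0,0.02],[0,0,0],120],
    [[0,0,0],[0,0,0],120],
    [[0,0,0],[0,0,0],120]
  ]
}}

```text
clock: 34.57
position: [0.4786, -0.2211, 0.2359]
orientation: [2.788, 1.563, -0.746]
contact_force: [1.1, -0.8, 1.0]
width: 0.0452
```

```bash
python3 - <<'E'
from h import *
plan([(.5324,-.2425,.25,-113.6)],120,step=.03,rstep=5)
c,im,st=snap('wrist','w43',(150,20,450,270),2.6)
snap('side','s43',(215,90,375,370),2)
snap('top','t43',(150,110,460,290),2.5)
E
```

```text
t 34.57 pos [ 0.4786 -0.2211  0.2359] jaw -112.5 tilt [ 0.005 -0.005 -1.   ] w 0.0452 q [ 0.29  0.36  0.07  1.84 -0.02  0.94 -1.59]
-> (0.5324, -0.2425, 0.25, -113.6) rows 2
[[-0.007, 0.0, -0.029],[0.6, -0.2, -0.1],120],
[[-0.007, -0.001, -0.029],[0.6, -0.2, -0.1],120],
```

View pics/w43.png

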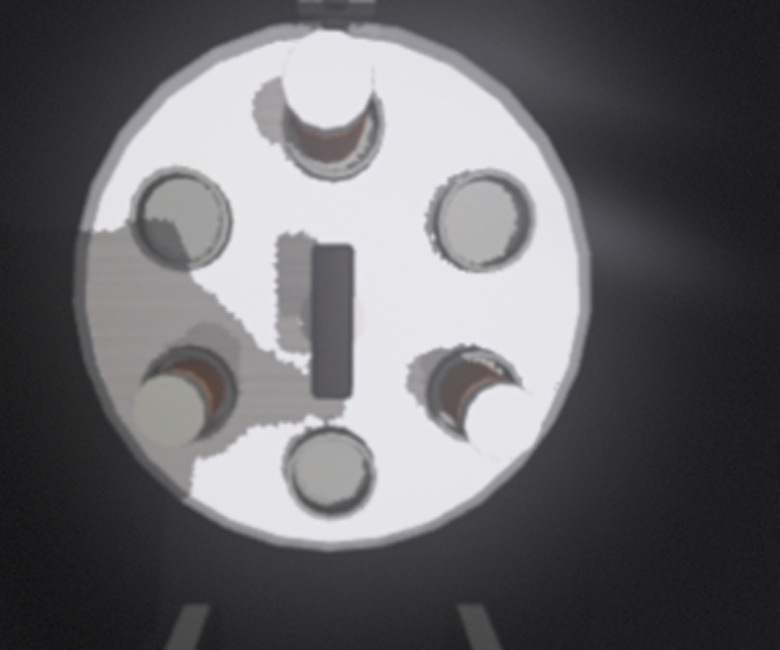

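View pics/s43.png

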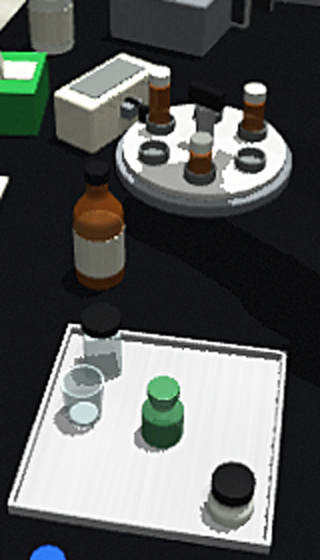

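View pics/t43.png

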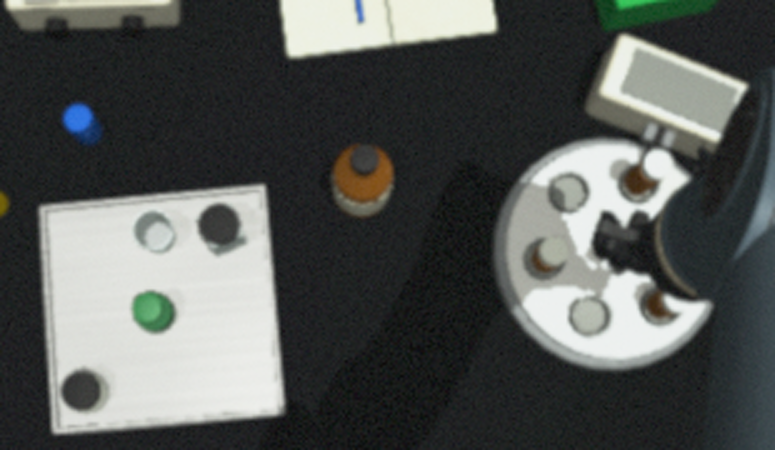

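```bash
python3 - <<'E'
from h import *
c,im,st=snap('wrist','w44',(225,0,325,75),8)
C=np.array([.5332,-.2424])
pk=[(332,472),(180,220),(482,220)] # cups 4,6,2 in w43 crop
P=[onz(c,(150+(x+.5)/2.6-.5,20+(y+.5)/2.6-.5),.046)[:2] for x,y in pk]
print(np.round(P,4),'P2-P6 mid',(P[1]+P[2])/2)
v=(P[1]+P[2])/2-P[0];print('rotor dir',np.degrees(np.arctan2(v[1],v[0])), 'centre', P[0]+v*72/108)
E
```

```text
[[ 0.467  -0.2172]
 [ 0.5874 -0.201 ]
 [ 0.5409 -0.3132]] P2-P6 mid [ 0.56414003 -0.25711457]
rotor dir -22.32213978273976 centre [ 0.53177225 -0.24382497]
```

View pics/w44.png

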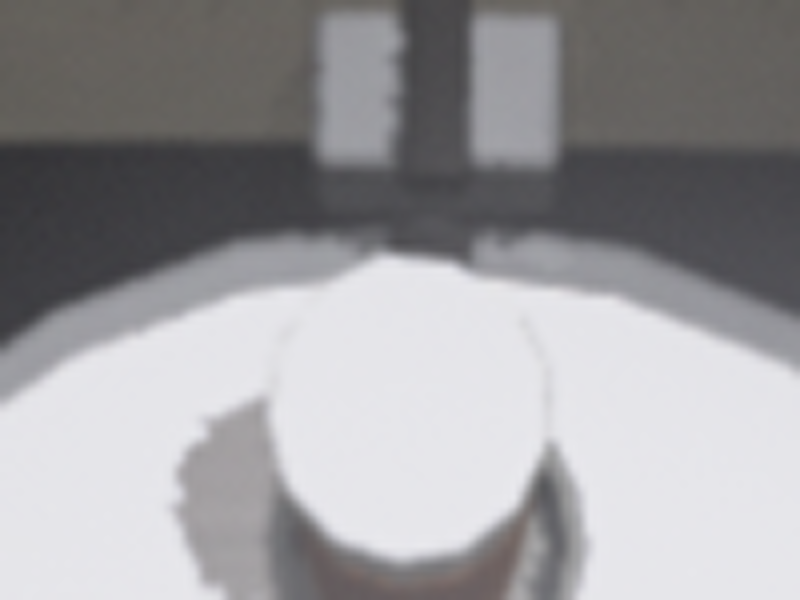

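```bash
python3 - <<'E'
from cell import bot
print(bot.job_done(), bot.observe()['clock'])
E
```

```text
the job is handed in; nothing more can be done
the job is handed in; nothing more can be done
```

The three vials are in the carousel: tall in pocket 1, then medium in pocket 3, then short in pocket 5. Each was lowered until it stopped on its pocket's floor, then released. I then turned the carousel clockwise by its bar knob until the fin stood at the pointer, let go and moved clear. The job was handed in about 35 s in, within the 72 s limit.

**Last checks:** the side, top and wrist views taken after letting go show all three vials upright in their pockets. The tray bystanders and the reagent bottle look unmoved, and the arm was clear at about 0.24 m height.

**Fin position:** the fin appears about 0.4° (0.7 mm) short of the pointer. A rougher estimate from the pocket centres gave about 1.3°.

**Disagreements and problems:**
- **Cameras:** the top and wrist cameras disagreed by about 4 mm on the carousel's position, so I used close wrist views for the placings.
- **Knob grip:** the first grip stopped on the post under the bar, because the fingers were too low. I opened, raised about 7 mm and gripped the bar itself.
- **Floor contact:** the force readings stayed within about 1 N, so I judged contact by the tool no longer going down, within about 1 mm of the expected height.

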